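# Strip the burr of a bench grain mill held by a left-hand nut

## Task

The grain mill's hopper and head are off for cleaning. Undo the square nut on the mill's spindle - it has a left-hand thread, so it comes off clockwise seen from above, rising as it turns; never force the thread - and put it in the shallow metal tray. Then lift the stone burr off the spindle and set it down gently in the tray, lying flat; leave everything else where it is.

Things in the scene. Friction and masses are not known exactly. Their poses are not given: they have to be found in the camera images.
- mill: Bench grain mill, fixed: grey square housing 190 x 190 mm, 94 mm high, with a round aluminium chamber 180 mm across on top whose open floor is 125 mm above the bench and has a rim only 9 mm high (inner radius 83 mm). Origin: centre of its underside, under the spindle, z up, meal chute towards -x. The spindle does not turn.
- spindle_top (a point): Top of the upright threaded steel spindle, on its axis, 180 mm above the bench. The thread is 23 mm across, coarse and left-hand: clockwise from above the nut climbs 15 to 25 mm per turn, with about 1 mm of play, and lets go after about half to two thirds of a turn; it is then lifted clear straight up. More than 20 N between nut and spindle, sideways too, spoils the thread.
- nut_center (a point): Middle of the square cap nut, dark steel, 0.15 kg: a block 34 x 34 mm with flat upright sides (square to its own x and y), 38 mm high with its shallow domed top; this point is on its axis, half-way up (19 mm above its underside). It starts tight on the burr, its underside 157 to 160 mm above the bench, and may be gripped across either pair of flats.
- burr_center (a point): Middle of the runner burr, a pale stone ring 64 mm across, 22 mm high, 27 mm hole, 0.22 kg; z up its axis. It sits round the spindle under the nut, centred by a 25 mm collar with 1 mm to spare all round. Its underside is 10 mm plus the carrier's height above the chamber floor, the collar's top 24 mm above that floor; lifted 45 mm straight up it clears the spindle.
- carrier (a joint): Height of the sprung carrier plate under the burr: 0 to 0.003 m at the start, held down by the tight nut. Its spring (1500 N/m) pushes burr and nut up with up to 12 N; as the nut comes undone it lifts the burr up to its stop at 0.004 m, where the burr then rests.
- tray: Cleaning tray, fixed, aluminium, 220 mm (own x) x 270 mm (own y), 28 mm high, wall and floor 4 mm thick. Origin: centre of its underside. A brush lies in it along the far (+x) side, at about x = +85 mm; the rest is free.
- brush_center (a point): Round-handled brush 170 mm long, 22 mm wide, 18 mm high, lying in the tray along the tray's y. Leave it.
- jar_center (a point): Jar of grain with a steel lid, 68 mm across, 126 mm high. Leave it.
- scoop_center (a point): Steel flour scoop, 175 mm long, lying flat on the bench. Leave it.
- scraper_center (a point): Bench scraper, steel blade with a wooden grip, 150 mm wide, lying flat. Leave it.
There are look-alikes about, which are no part of the job. What is meant by the part that bears burr_center is not green, and is the larger of those in its own colour. Of the things shaped like the part that bears nut_center, the dark steel one is meant.

How it is judged:
By the outcome, as a careful person would: the job done as asked, in the order asked, and still so for the second after the job is handed in, with the robot touching nothing.
It also fails if it takes over 72 s, if anything falls off the work surface, if the arm or the gripper's body presses on something with over 40 N, if the wrist force passes 120 N, or if a joint passes its speed limit or range.

## Robot

A 7-joint arm with a two-finger parallel gripper is mounted at the origin on the work surface. World frame = base frame: x ahead of the robot, y to its left, z up, the work surface at z = 0. Lengths are in m, angles in rad, forces in N, time in s.
With the tool pointing down it reaches from about 0.4 to 0.875 m from the base axis. Payload 19.3 kg.
Tool frame: the origin (TCP) lies on the front face of the gripper's body, between the roots of the fingers; the fingertips stand 73 mm ahead of it and the grasp point (between the pads) lies 54 mm ahead of it; z points along the fingers, y is the direction in which the jaws open and shut (so a half turn about z gives the same grasp; the last joint's range is limited). The gripper opens to 85 mm and grips with 20 to 120 N. Pads are 22 mm wide; open, the fingers measure 114 mm over their backs; the gripper's body (76 mm by 85 mm) begins 54 mm behind the grasp point. The pads swing forward as they close: fully open they stand 13 mm farther back than shut.
Start: joints at [-1.323, 0.521, -0.036, 1.599, 0.021, 1.021, -0.113], TCP at [0.195, 0.594, 0.304] pointing down, gripper open.
Joint ranges: [-2.91, 2.91], [-0.3, 2.13], [-1.5, 1.42], [0.17, 2.43], [-1.26, 4.41], [0.16, 1.93], [-2.52, 2.52]. Speed limits (rad/s): [1.89, 1.89, 2.39, 2.39, 3.01, 3.01, 3.01].

## Interface

Orientations are given as [roll, pitch, yaw] about the fixed x, y, z axes, in that order (R = Rz(yaw) Ry(pitch) Rx(roll)).
In Python, from workcell import bot gives the robot as it stands.
- The arm moves only by the shell command python3 -m crank 'ROWS' [OPENING] [FORCE]. ROWS is a JSON object of lists of equal length, an entry for each row: "travel": the shift along the world's x, y, z in cm, a list of three; "rot": the turn, a rotation vector about the world's x, y, z in degrees, a list of three. A call has 1 to 8 rows; each row is the pose to reach, as a shift and turn from the pose commanded when the call began; what a row does not reach only later rows make up. A row lasts 1/10 s, in which the tool goes at most 50 mm and 8.59 degrees, less where a joint would pass 70% of its speed; a pose out of reach is approached as far as the arm can. A call with a gripper value outside its range is refused whole. OPENING is the opening, from -1 (shut) to 1 (fully open), so that 0 is half open, set as the call begins (- or left out, the last holds). The fingers move at their own pace and stop on an object; FORCE is the grip in N (left out, the last holds). Time passes only in rows, so rows that repeat a pose let the fingers close. It gives the time, the measured TCP pose, the force and the opening at its end, in the units of the state.
- bot.observe(): the state, without advancing time (a new reading comes with each control period).
- bot.grab_frame(name): name is "side" or "top" or "wrist"; returns the picture (480x640x3 uint8, red, green, blue); there is no depth.
- bot.camera_model(name): a dict with "fx", "fy", "cx", "cy" (pixels), "k1" (the pictures are not rectified: a ray, as slopes to the right and down, at radius r is drawn at 1 + k1 r^2 times it, then the intrinsics apply), "R" (3x3) and "t" (3): a world point X has camera coordinates R X + t. Camera axes: x right, y down, z forward; pixel columns grow to the right and rows downward; lengths in m; the calibration is good to about 2 mm. A picture is of the moment at which its call begins: read the wrist's pose just before it. camera_model takes no time and is no camera call; for the wrist camera it gives the pose at the moment of the call.
- bot.job_done(): hands the job in, once; it reports no verdict.
Trained networks look in the newest picture that a camera, given by its name, has taken for a name from the list of things; names that differ only in an ending like _2 or _b are one class to them, and where a whole thing is asked for, a point or a joint stands for the part that bears it (a point fixed in the world has none). Each returns a list of dicts, best first, with "conf" (0 to 1); they miss things now and then, are a little off and sometimes report something else, mostly with a low value. They report only what shows in the picture. A call takes as long as a camera call. They do not tell look-alikes from the thing itself.
- bot.silhouettes(camera, thing): "pixels" (480x640 bool, what is visible of it) and "box" ([centre column, centre row, width, height] in pixels, round what is visible of it).
The state is a dict: "clock": time; "qpos": joint angles; "qd": joint speeds; "joint_efforts": joint torques, N m; "position": TCP position; "tool_rot": TCP orientation; "force": force on the tool from outside, world axes, zero at the start; "moment": the same for the moment, N m; "grip_width": finger opening in m.
Only numpy, scipy, OpenCV 4.12 (cv2) and the standard library are available. Lean on these libraries where they do the work, as an engineer would, in place of code of your own. Each camera call takes 0.05 s, during which the arm holds its last target.

## Working session

There is one attempt and no reset: what is moved stays moved. The work goes in short steps, Python scripts to look and compute and a shell command to move; the robot and the scene stay as the last step left them, time stands still between calls to the robot, and variables do not carry over. Pictures are saved under pics/ and viewed, and the job is handed in when it is done.

```bash
ls; mkdir -p pics
python3 - <<'E'
from workcell import bot
import cv2,numpy as np
s=bot.observe()
for k,v in s.items(): print(k,np.round(v,4))
for n in("side","top","wrist"):
    im=bot.grab_frame(n); cv2.imwrite(f"pics/{n}0.png",im[...,::-1])
    m=bot.camera_model(n); print(n,{k:np.round(v,4).tolist() for k,v in m.items()})
print(bot.observe()['clock'])
E
```

```text
pics
clock 0.0
qpos [-1.3232  0.522  -0.0363  1.6     0.0212  1.0211 -0.1128]
qd [ 0.0008  0.0012 -0.0007  0.0009 -0.0008  0.001  -0.0019]
joint_efforts [ 6.00000e-04 -9.27076e+01  1.98010e+00 -3.69947e+01  1.78000e-02
  7.90000e-03 -0.00000e+00]
position [0.1953 0.5935 0.3033]
tool_rot [-3.1405e+00  1.0000e-04  2.8238e+00]
force [-0.0665  1.139  -0.1415]
moment [-0.0354 -0.0364 -0.0189]
grip_width 0.0849
side {'fx': 501.7305, 'fy': 501.7305, 'cx': 320.6636, 'cy': 246.7494, 'k1': -0.0828, 'R': [[0.8835, -0.4681, -0.0185], [-0.3781, -0.6892, -0.6182], [0.2767, 0.5531, -0.7858]], 't': [-0.4812, 0.2814, 1.1754]}
top {'fx': 433.7494, 'fy': 433.7494, 'cx': 321.1126, 'cy': 239.4074, 'k1': -0.082, 'R': [[0.0182, -0.9994, 0.0303], [-0.9967, -0.0205, -0.0787], [0.0793, -0.0287, -0.9964]], 't': [-0.0129, 0.5389, 1.305]}
wrist {'fx': 342.7224, 'fy': 342.7224, 'cx': 317.3808, 'cy': 239.2873, 'k1': -0.0212, 'R': [[0.3135, 0.9496, -0.0011], [0.9048, -0.2984, 0.3039], [0.2883, -0.0963, -0.9527]], 't': [-0.6253, -0.0383, 0.3809]}
0.15
```

View pics/side0.png

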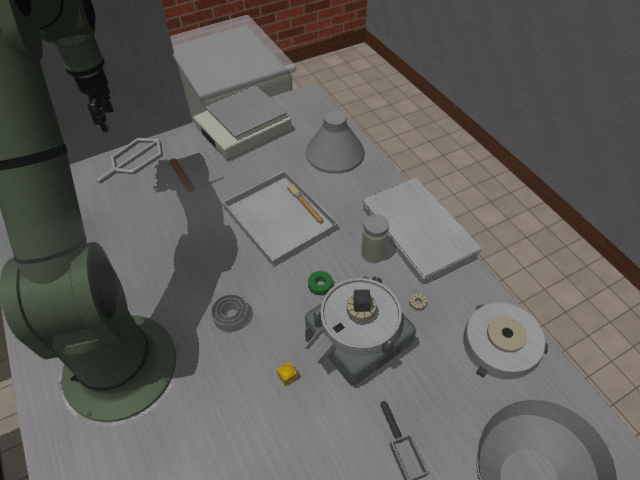

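View pics/top0.png

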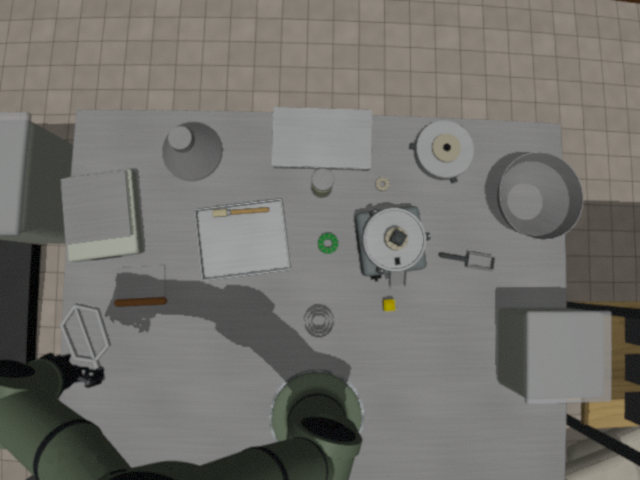

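View pics/wrist0.png

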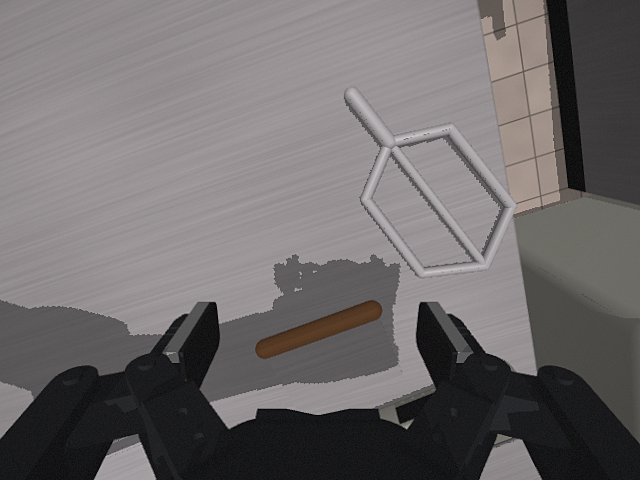

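The side picture shows the mill at about (362,315), the dark nut at (362,300) and the tray at (281,216). In the top picture the nut is at (397,237), the tray at (243,240) and the jar at (321,182). The small pale ring at (382,184), the green ring at (328,243) and the yellow cube are look-alikes.

```bash
cat > h.py <<'E'
from workcell import bot
import cv2,numpy as np
from scipy.optimize import least_squares
def px2ray(m,u,v):
    u=np.atleast_1d(u).astype(float);v=np.atleast_1d(v).astype(float)
    xd=(u-m['cx'])/m['fx'];yd=(v-m['cy'])/m['fy'];x,y=xd.copy(),yd.copy()
    for _ in range(30):
        f=1+m['k1']*(x*x+y*y);x=xd/f;y=yd/f
    R=np.array(m['R']);t=np.array(m['t'])
    d=np.stack([x,y,np.ones_like(x)],1)@R
    return -R.T@t,d
def onz(m,u,v,z):
    c,d=px2ray(m,u,v);return c+d*((z-c[2])/d[:,2])[:,None]
def proj(m,X):
    X=np.atleast_2d(X);p=X@np.array(m['R']).T+np.array(m['t']);x=p[:,0]/p[:,2];y=p[:,1]/p[:,2]
    f=1+m['k1']*(x*x+y*y);return np.stack([m['fx']*x*f+m['cx'],m['fy']*y*f+m['cy']],1)
E
python3 - <<'E'
from h import *
import pickle
out={}
for n in("top","side"):
    m=bot.camera_model(n)
    for th in("nut_center","burr_center","tray","mill","jar_center","brush_center"):
        r=bot.silhouettes(n,th); out[n,th]=r
        for d in r[:3]:
            z={'nut_center':.178,'burr_center':.15,'tray':.028,'mill':.125,'jar_center':.06,'brush_center':.01}[th]
            p=d['pixels'];vv,uu=np.nonzero(p)
            print(n,th,round(d['conf'],2),np.round(d['box'],1),p.sum(),np.round(onz(m,uu.mean(),vv.mean(),z)[0],4))
pickle.dump(out,open('sil.pkl','wb'))
print(bot.observe()['clock'])
E
```

```text
top nut_center 0.66 [388.1 307.   12.3   9. ] 157 [ 0.3532 -0.181   0.178 ]
top nut_center 0.59 [397.5 240.2  18.8  11.8] 168 [ 0.5352 -0.2055  0.178 ]
top burr_center 0.67 [396.3 239.7  20.2  19.3] 240 [ 0.5339 -0.2021  0.15  ]
top burr_center 0.54 [326.5 243.3  20.6  23.4] 313 [ 0.5189 -0.017   0.15  ]
top burr_center 0.35 [467.1 262.2  57.   16.7] 552 [ 0.4785 -0.4283  0.15  ]
top tray 0.82 [244.  241.2  95.4  84.4] 6116 [0.5286 0.2378 0.028 ]
top tray 0.3 [239.9 210.9  58.5   5.7] 323 [0.6192 0.2534 0.028 ]
top mill 0.8 [392.8 244.3  76.7  85.4] 4222 [ 0.5232 -0.196   0.125 ]
top jar_center 0.55 [322.  183.6  25.4  30.4] 577 [ 7.073e-01 -7.000e-04  6.000e-02]
top brush_center 0.65 [240.3 211.9  58.7  10.9] 346 [0.6219 0.2566 0.01  ]
side nut_center 0.77 [361.2 301.2  13.9  18.4] 314 [ 0.5348 -0.2115  0.178 ]
side nut_center 0.64 [286.6 374.4  18.2  24.3] 301 [ 0.3223 -0.284   0.178 ]
side burr_center 0.98 [320.4 283.1  21.9  23.4] 466 [ 0.4865 -0.1096  0.15  ]
side burr_center 0.84 [359.2 311.6  30.4  26.8] 347 [ 0.5291 -0.2181  0.15  ]
side burr_center 0.54 [419.3 300.3  15.2  16.4] 228 [ 0.6514 -0.2593  0.15  ]
side tray 0.79 [280.9 218.5 114.6  92.3] 5646 [0.5234 0.2153 0.028 ]
side mill 0.77 [357.5 334.4 116.8 108.7] 7134 [ 0.5072 -0.2448  0.125 ]
side jar_center 0.96 [375.5 240.2  27.8  49.4] 1153 [7.066e-01 3.000e-04 6.000e-02]
side jar_center 0.44 [359.6 330.4 118.5 108.5] 7423 [ 0.5287 -0.214   0.06  ]
0.75
```

Run:
```python
from h import *
a=cv2.imread('pics/side0.png');b=cv2.imread('pics/top0.png')
A=cv2.resize(a[265:385,290:450],(400,300),interpolation=cv2.INTER_CUBIC)
B=cv2.resize(b[190:290,340:473],(400,300),interpolation=cv2.INTER_CUBIC)
C=cv2.resize(b[185:290,180:320],(400,300),interpolation=cv2.INTER_CUBIC)
D=cv2.resize(a[160:270,210:350],(400,300),interpolation=cv2.INTER_CUBIC)
cv2.imwrite('pics/zoom0.png',np.vstack([np.hstack([A,B]),np.hstack([C,D])]))
# tray corners from silhouette
import pickle
o=pickle.load(open('sil.pkl','rb'))
for n in('top','side'):
    m=bot.camera_model(n)
    p=o[n,'tray'][0]['pixels'].astype(np.uint8)
    p=cv2.morphologyEx(p,cv2.MORPH_CLOSE,np.ones((15,15)))
    cs=max(cv2.findContours(p,cv2.RETR_EXTERNAL,cv2.CHAIN_APPROX_NONE)[0],key=cv2.contourArea)[:,0]
    X=onz(m,cs[:,0],cs[:,1],.028)
    print(n,cv2.minAreaRect(X[:,:2].astype(np.float32)))
m=bot.camera_model('wrist');R=np.array(m['R']);print(-R.T@np.array(m['t']),R[2])
```

```text
top ((0.5343570709228516, 0.23935732245445251), (0.22225914895534515, 0.2769748270511627), 8.404415130615234)
side ((0.530285120010376, 0.2270924299955368), (0.2282477468252182, 0.2875298261642456), 8.797893524169922)
[0.12090765 0.61917602 0.37428085] [ 0.28844411 -0.09549908 -0.95272237]
```

View pics/zoom0.png

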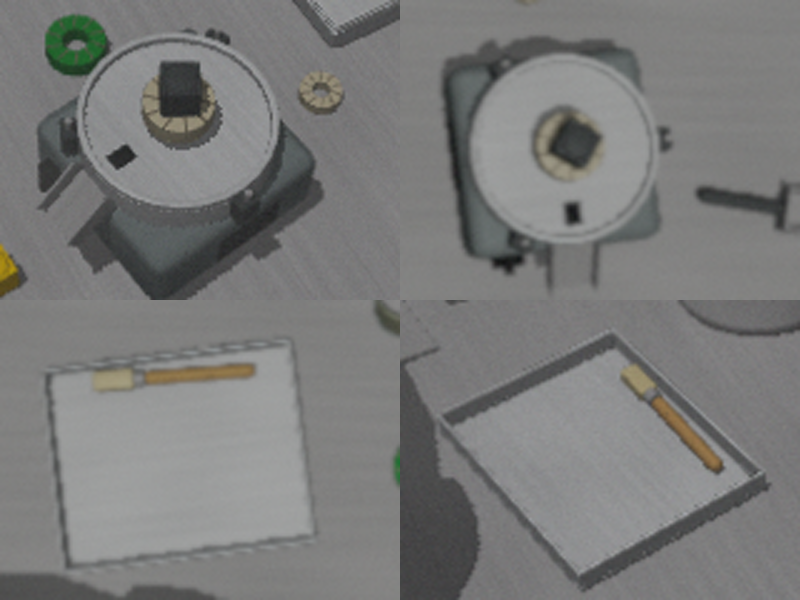

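The nut sits skewed on the burr, and the tray is at about (0.533, 0.237), yawed about 8°. The current tool yaw suits a long clockwise stroke, so I'll translate over to the mill without turning.

```bash
python3 -m crank '{"travel":[[3.2,-3,2],[6.4,-6,4],[9.6,-9,6],[12.8,-12,6],[16,-15.5,6],[19,-19,6],[22,-22.5,6],[25,-26,6]],"rot":[[0,0,0],[0,0,0],[0,0,0],[0,0,0],[0,0,0],[0,0,0],[0,0,0],[0,0,0]]}' 1
python3 -m crank '{"travel":[[2,-4,0],[4,-8,0],[6,-12,0],[7.5,-16.5,0],[9,-21,0],[9.5,-26,0],[10,-31,0],[10,-36,0]],"rot":[[0,0,0],[0,0,0],[0,0,0],[0,0,0],[0,0,0],[0,0,0],[0,0,0],[0,0,0]]}'
python3 -m crank '{"travel":[[0,-5,0],[0,-10,0],[0,-14,0],[-1,-18,0],[-1,-18,0],[-1,-18,0]],"rot":[[0,0,0],[0,0,0],[0,0,0],[0,0,0],[0,0,0],[0,0,0]]}'
python3 - <<'E'
from h import *
s=bot.observe();print(s['clock'],np.round(s['qpos'],3),s['position'],s['tool_rot'],s['force'])
m=bot.camera_model('wrist')
im=bot.grab_frame('wrist');cv2.imwrite('pics/w1.png',im[...,::-1])
import pickle
r=bot.silhouettes('wrist','nut_center');rb=bot.silhouettes('wrist','burr_center');rm=bot.silhouettes('wrist','mill')
pickle.dump((m,r,rb,rm,im),open('w1.pkl','wb'))
for d in r+rb+rm: print(d['conf'],np.round(d['box'],1),d['pixels'].sum())
E
```

```text
clock: 1.55
position: [0.4463, 0.3321, 0.3641]
tool_rot: [3.141, 0.0, 2.824]
force: [0.6, 0.5, -0.3]
grip_width: 0.0852
clock: 2.35
position: [0.5454, -0.0278, 0.364]
tool_rot: [3.141, 0.001, 2.824]
force: [1.5, 0.4, -0.5]
grip_width: 0.0857
clock: 2.95
position: [0.5351, -0.2064, 0.3639]
tool_rot: [3.142, -0.0, 2.822]
force: [0.4, 1.5, -0.4]
grip_width: 0.0853
2.95 [ 0.072  0.39   0.265  1.677 -0.113  1.089  1.622] [ 0.53505589 -0.20643593  0.3638733 ] [ 3.14153130e+00 -3.35298505e-05  2.82197108e+00] [ 0.42871414  1.50869891 -0.44447397]
0.89 [254.8  31.1  40.8  54. ] 1468
0.6 [315.7 239.2  51.2  58.9] 2363
0.94 [463.9 143.8  62.2  56.5] 2420
0.78 [316.9 225.2  76.9  68.4] 2196
0.75 [630.6 173.2  17.3  18.5] 269
0.64 [369.2 316.6  34.9  29.9] 770
0.55 [314.4 191.1 231.7 245.5] 32783
```

View pics/w1.png

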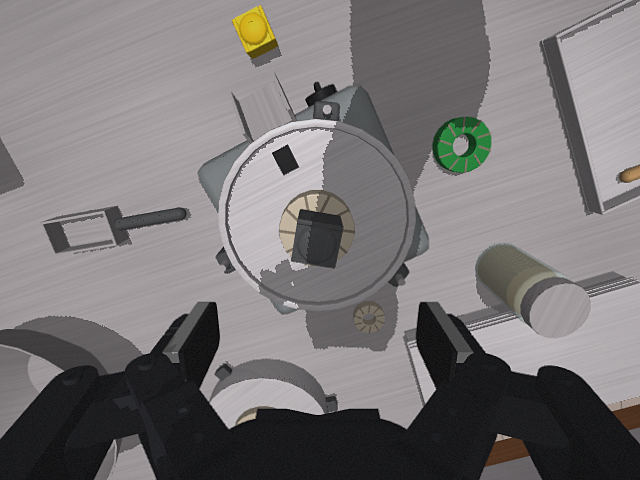

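Wrist picture: nut centre at about (318,240), turned only a few degrees from the jaw axes. The burr ring sits under it at (317,226) and the chamber circle centre is near (316,215). I'll fit the nut pose.

```bash
cat >> h.py <<'E'
def boxmask(m,x,y,z0,h,yaw,a=.034,shape=(480,640),S=4):
    c,s=np.cos(yaw),np.sin(yaw);P=[]
    for zz in(z0,z0+h):
        for i,j in((1,1),(1,-1),(-1,-1),(-1,1)):
            dx,dy=i*a/2,j*a/2;P.append((x+c*dx-s*dy,y+s*dx+c*dy,zz))
    p=proj(m,np.array(P));hull=cv2.convexHull((p*16).round().astype(np.int32))
    k=np.zeros(shape,np.uint8);cv2.fillConvexPoly(k,hull,1,shift=4);return k>0
def fitnut(views,x0,y0,yaw0,z0=.1585,h=.036):
    from scipy.optimize import minimize
    def cost(q):
        c=0
        for m,k in views:
            b=boxmask(m,q[0]/100,q[1]/100,z0,h,q[2]/10);c+=1-(b&k).sum()/(b|k).sum()
        return c
    best=None
    for dy in np.deg2rad([-30,-15,0,15,30]):
        r=minimize(cost,[x0*100,y0*100,(yaw0+dy)*10],method='Nelder-Mead',options=dict(initial_simplex=np.array([x0*100,y0*100,(yaw0+dy)*10])+np.array([[0,0,0],[.5,0,0],[0,.5,0],[0,0,1.5]]),maxiter=200))
        if best is None or r.fun<best.fun: best=r
    return best.x/[100,100,10],best.fun
E
python3 - <<'E'
from h import *
import pickle
m,r,rb,rm,im=pickle.load(open('w1.pkl','rb'));o=pickle.load(open('sil.pkl','rb'))
kw=r[1]['pixels'];kt=o['top','nut_center'][1]['pixels'];ks=o['side','nut_center'][0]['pixels']
# dark-threshold mask as a check
g=im.max(2);roi=np.zeros_like(kw);roi[195:285,275:360]=1
_,lab,st,_=cv2.connectedComponentsWithStats(((g<75)&roi).astype(np.uint8))
i=1+st[1:,4].argmax();kd=lab==i;print('dark',st[i],'sil',kw.sum())
mt,ms=bot.camera_model('top'),bot.camera_model('side')
for nm,v in(('wrist sil',[(m,kw)]),('wrist dark',[(m,kd)]),('side',[(ms,ks)]),('top',[(mt,kt)]),('w+s',[(m,kd),(ms,ks)])):
    q,f=fitnut(v,.533,-.208,2.82);print(nm,np.round(q,4),'yawdeg',round(np.rad2deg(q[2]),1),round(f,3))
# rim circle / chamber centre from hough
gr=cv2.cvtColor(im,cv2.COLOR_RGB2GRAY)
for u,v in((316,215),):print(onz(m,u,v,.134))
cv2.imwrite('pics/w1z.png',cv2.resize(im[150:330,200:440,::-1],(800,600),interpolation=cv2.INTER_CUBIC))
print(bot.observe()['clock'])
E
```

```text
dark [ 296  209   47   59 1906] sil 2363
wrist sil [ 0.5371 -0.2072  2.6235] yawdeg 150.3 0.086
wrist dark [ 0.5369 -0.2066  2.6457] yawdeg 151.6 0.262
side [ 0.5349 -0.2083  2.6197] yawdeg 150.1 0.195
top [ 0.5349 -0.2068  2.3512] yawdeg 134.7 0.231
w+s [ 0.5359 -0.2072  2.606 ] yawdeg 149.3 0.491
[[ 0.52938249 -0.20499695  0.134     ]]
3.15
```

View pics/w1z.png

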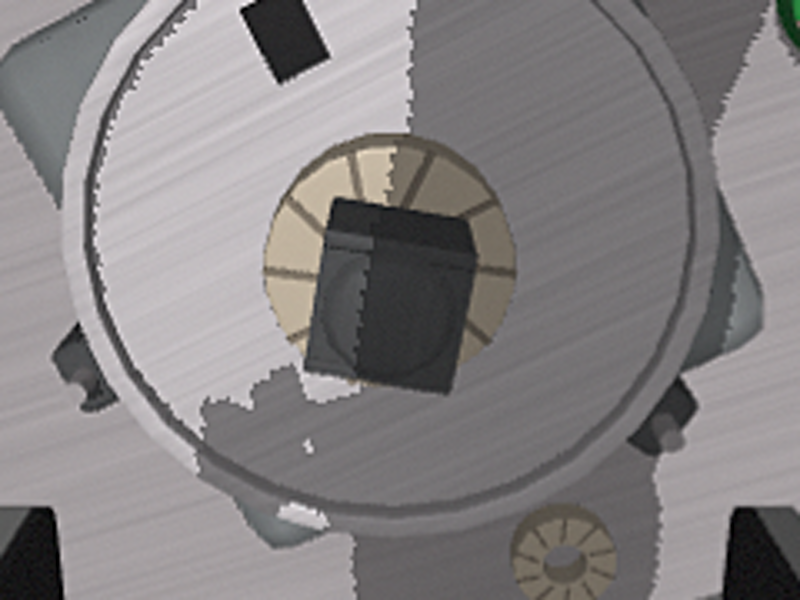

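Run:
```python
from h import *
import pickle
m,r,rb,rm,im=pickle.load(open('w1.pkl','rb'))
c=np.array([(328,235),(475,255),(452,393),(305,372)])/3.3333+[200,150]
for z in(.188,.192,.196):
    X=onz(m,c[:,0],c[:,1],z)[:,:2]
    e=np.roll(X,-1,0)-X;print(z,X.mean(0).round(4),np.hypot(*e.T).round(4),np.rad2deg(np.arctan2(e[:,1],e[:,0])).round(1))
# rim outer ellipse: sample points zoom
p=np.array([(62,215),(718,230),(390,535),(205,480),(640,425)])/3.3333+[200,150]
X=onz(m,p[:,0],p[:,1],.134)[:,:2]
s=least_squares(lambda q:np.hypot(*(X-q[:2]).T)-.09,[.535,-.208]);print('rim',s.x.round(4),s.fun.round(4))
# burr outer circle: lower part visible base? top edge pts
p=np.array([(264,270),(516,265),(390,134),(300,180),(480,180)])/3.3333+[200,150]
X=onz(m,p[:,0],p[:,1],.157)[:,:2]
s=least_squares(lambda q:np.hypot(*(X-q[:2]).T)-.032,[.535,-.208]);print('burr',s.x.round(4),s.fun.round(4))
```

```text
0.188 [ 0.5391 -0.2072] [0.0331 0.0336 0.0345 0.0332] [  63.6  -26.3 -117.1  151.4]
0.192 [ 0.5378 -0.2068] [0.0326 0.033  0.0339 0.0326] [  63.6  -26.3 -117.1  151.4]
0.196 [ 0.5365 -0.2063] [0.032  0.0325 0.0333 0.0321] [  63.6  -26.3 -117.1  151.4]
rim [ 0.536  -0.2062] [-0.001  -0.001  -0.     -0.0001 -0.    ]
burr [ 0.5363 -0.2063] [-0.0001 -0.0002  0.0012 -0.0009 -0.0008]
```

```bash
python3 -m crank '{"travel":[[0.1,0,-2],[0.1,0,-4],[0.1,0,-6],[0.1,0,-8],[0.1,0,-9.5],[0.1,0,-10.5],[0.1,0,-11],[0.1,0,-11]],"rot":[[0,0,-5],[0,0,-9],[0,0,-9],[0,0,-9],[0,0,-9],[0,0,-9],[0,0,-9],[0,0,-9]]}' 0.1 20
python3 - <<'E'
from h import *
s=bot.observe();print(s['clock'],np.round(s['qpos'],3),s['position'],s['tool_rot'],s['force'],s['grip_width'])
m=bot.camera_model('wrist')
im=bot.grab_frame('wrist');cv2.imwrite('pics/w2.png',im[...,::-1])
im=bot.grab_frame('side')[...,::-1];cv2.imwrite('pics/s2.png',cv2.resize(im[240:360,280:440],(800,600),interpolation=cv2.INTER_CUBIC))
import pickle;pickle.dump((m,im),open('w2.pkl','wb'))
E
```

```text
clock: 3.95
position: [0.5364, -0.2055, 0.2537]
tool_rot: [-3.142, -0.0, 2.667]
force: [-0.1, 0.5, -0.3]
grip_width: 0.0471
3.95 [ 0.074  0.515  0.266  1.797 -0.173  0.852  1.517] [ 0.53640636 -0.20545902  0.25368933] [-3.14151188e+00 -4.05398917e-04  2.66721104e+00] [-0.14802494  0.45681158 -0.28067773] 0.04707429070701119
```

View pics/w2.png

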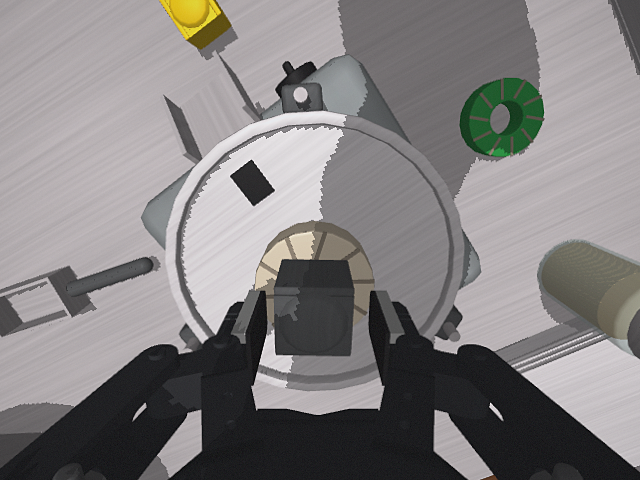

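View pics/s2.png

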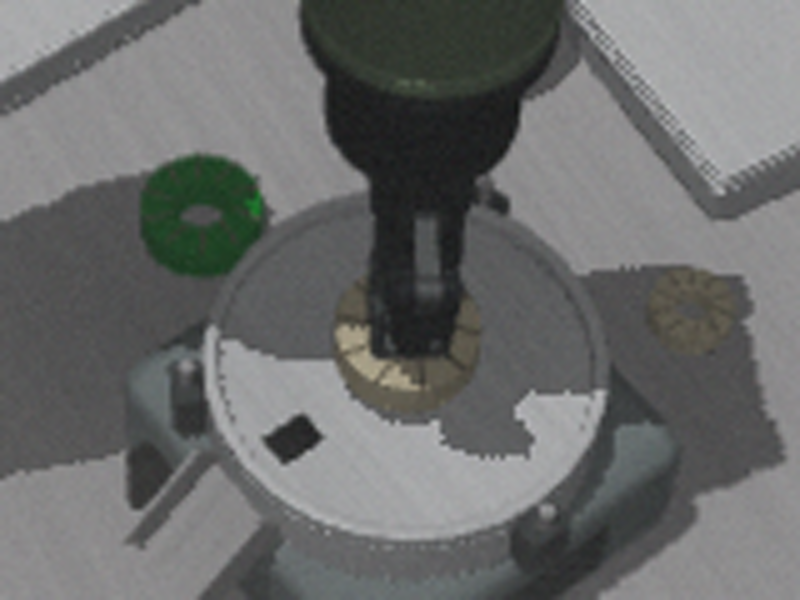

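Run:
```python
from h import *
im=cv2.imread('pics/w2.png')
cv2.imwrite('pics/w2z.png',cv2.resize(im[240:390,217:417],(800,600),interpolation=cv2.INTER_CUBIC).clip(0,255))
g=cv2.convertScaleAbs(cv2.resize(im[240:390,217:417],(800,600),interpolation=cv2.INTER_CUBIC),alpha=2.2,beta=0)
cv2.imwrite('pics/w2z.png',g)
```

```text
(no output)
```

View pics/w2z.png

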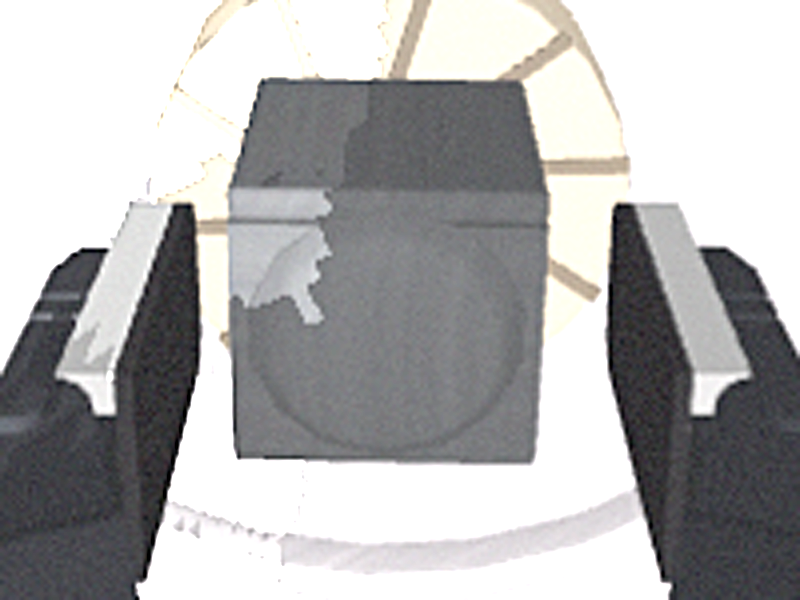

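The nut's mid column in the picture is 3.5 px left of the jaw mid-line (about 1.5 mm) and it is about 1° further clockwise. Correcting that, then lowering and closing gently.

```bash
python3 -m crank '{"travel":[[-0.06,-0.13,-0.3],[-0.06,-0.13,-0.6],[-0.06,-0.13,-1],[-0.06,-0.13,-1.4],[-0.06,-0.13,-1.4],[-0.06,-0.13,-1.4]],"rot":[[0,0,-1],[0,0,-1],[0,0,-1],[0,0,-1],[0,0,-1],[0,0,-1]]}' 
python3 -m crank '{"travel":[[0,0,0],[0,0,0],[0,0,0],[0,0,0]],"rot":[[0,0,0],[0,0,0],[0,0,0],[0,0,0]]}' -0.1 20
python3 -m crank '{"travel":[[0,0,0],[0,0,0],[0,0,0],[0,0,0]],"rot":[[0,0,0],[0,0,0],[0,0,0],[0,0,0]]}' -0.3 20
python3 - <<'E'
from h import *
s=bot.observe();print(s['clock'],np.round(s['qpos'],3),s['position'],s['tool_rot'],s['force'],s['moment'],s['grip_width'])
im=bot.grab_frame('wrist')[...,::-1];cv2.imwrite('pics/w3.png',im)
g=cv2.convertScaleAbs(cv2.resize(im[240:390,217:417],(800,600),interpolation=cv2.INTER_CUBIC),alpha=2.2,beta=0)
cv2.imwrite('pics/w3z.png',g)
E
```

```text
clock: 4.65
position: [0.5357, -0.2071, 0.2398]
tool_rot: [-3.141, -0.0, 2.649]
force: [0.6, -0.2, 0.1]
grip_width: 0.0469
clock: 5.05
position: [0.5357, -0.2071, 0.24]
tool_rot: [3.142, 0.0, 2.649]
force: [0.0, -0.7, -0.5]
grip_width: 0.0384
clock: 5.45
position: [0.5357, -0.2071, 0.2399]
tool_rot: [-3.142, 0.0, 2.649]
force: [-0.1, -0.3, 1.6]
grip_width: 0.0338
5.45 [ 0.078  0.534  0.265  1.809 -0.182  0.823  1.51 ] [ 0.53570227 -0.20714565  0.23992632] [-3.14151683e+00  1.24451200e-05  2.64919139e+00] [-0.05291421 -0.27545481  1.60712181] [-0.10009538  0.16494556  0.01300084] 0.03377958203855713
```

View pics/w3z.png

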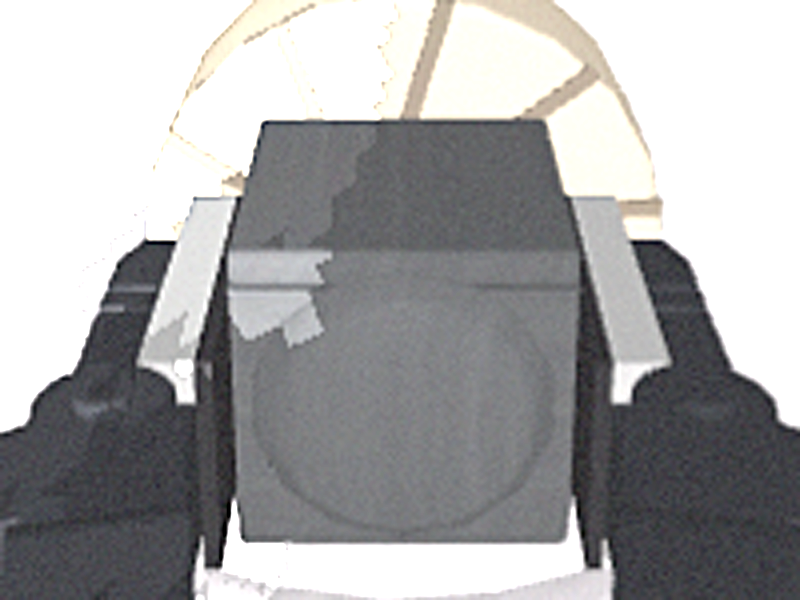

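Grip is clean (34 mm wide, side forces under 1 N). Now I'll start turning clockwise in small steps, rising with the thread.

```bash
python3 -m crank '{"travel":[[0,0,0.02],[0,0,0.04],[0,0,0.06],[0,0,0.06]],"rot":[[0,0,-4],[0,0,-8],[0,0,-12],[0,0,-12]]}' -0.5 30
cat > st.py <<'E'
from h import *
s=bot.observe();print(round(s['clock'],2),np.round(s['position'],4),np.rad2deg(s['tool_rot']).round(1),'F',s['force'].round(1) if hasattr(s['force'],'round') else np.round(s['force'],1),'M',np.round(s['moment'],2),round(s['grip_width'],4),'j7',round(s['qpos'][6],3))
E
python3 st.py
```

```text
clock: 5.9
position: [0.5358, -0.207, 0.2405]
tool_rot: [-3.141, 0.0, 2.439]
force: [1.1, -1.0, 1.5]
grip_width: 0.0336
5.9 [ 0.5358 -0.207   0.2405] [-180.     0.   139.7] F [ 1.1 -1.   1.5] M [-0.03 -0.   -0.11] 0.0336 j7 1.336
```

```bash
python3 -m crank '{"travel":[[0,0,0.03],[0,0,0.06],[0,0,0.09],[0,0,0.11],[0,0,0.13],[0,0,0.13]],"rot":[[0,0,-5],[0,0,-10],[0,0,-15],[0,0,-20],[0,0,-24],[0,0,-24]]}'
python3 st.py
```

```text
clock: 6.5
position: [0.5357, -0.2069, 0.2415]
tool_rot: [-3.141, -0.0, 2.022]
force: [0.5, -0.0, -1.7]
grip_width: 0.0333
6.5 [ 0.5357 -0.2069  0.2415] [-180.    -0.   115.8] F [ 0.5 -0.  -1.7] M [0.02 0.03 0.  ] 0.0333 j7 0.995
```

```bash
python3 -m crank '{"travel":[[0,0,0.03],[0,0,0.05],[0,0,0.08],[0,0,0.1],[0,0,0.12],[0,0,0.12]],"rot":[[0,0,-5],[0,0,-10],[0,0,-15],[0,0,-20],[0,0,-24],[0,0,-24]]}'
python3 st.py
```

```text
clock: 7.1
position: [0.5357, -0.2069, 0.2427]
tool_rot: [-3.141, -0.0, 1.604]
force: [0.9, 1.3, -1.9]
grip_width: 0.0337
7.1 [ 0.5357 -0.2069  0.2427] [-180.    -0.    91.9] F [ 0.9  1.3 -1.9] M [ 0.09 -0.14  0.05] 0.0337 j7 0.655
```

```bash
python3 -m crank '{"travel":[[0,0,0.03],[0,0,0.05],[0,0,0.08],[0,0,0.1],[0,0,0.13],[0,0,0.13]],"rot":[[0,0,-5],[0,0,-10],[0,0,-15],[0,0,-20],[0,0,-24],[0,0,-24]]}'
python3 st.py
python3 -m crank '{"travel":[[0,0,0.03],[0,0,0.05],[0,0,0.08],[0,0,0.1],[0,0,0.13],[0,0,0.13]],"rot":[[0,0,-5],[0,0,-10],[0,0,-15],[0,0,-20],[0,0,-24],[0,0,-24]]}'
python3 st.py
```

```text
clock: 7.7
position: [0.5359, -0.2069, 0.2441]
tool_rot: [-3.141, 0.0, 1.186]
force: [1.6, 0.4, -4.1]
grip_width: 0.0333
7.7 [ 0.5359 -0.2069  0.2441] [-180.    0.   68.] F [ 1.6  0.4 -4.1] M [ 0.05 -0.52 -0.01] 0.0333 j7 0.318
clock: 8.3
position: [0.536, -0.2068, 0.2454]
tool_rot: [-3.141, -0.0, 0.768]
force: [4.5, 0.8, -4.2]
grip_width: 0.0333
8.3 [ 0.536  -0.2068  0.2454] [-180.   -0.   44.] F [ 4.5  0.8 -4.2] M [ 0.42 -0.88 -0.03] 0.0333 j7 -0.017
```

```bash
python3 -m crank '{"travel":[[0.03,0,0.01],[0.05,0,0.03],[0.05,0,0.05],[0.05,0,0.07],[0.05,0,0.09],[0.05,0,0.09]],"rot":[[0,0,-5],[0,0,-10],[0,0,-15],[0,0,-20],[0,0,-24],[0,0,-24]]}'
python3 st.py
```

```text
clock: 8.9
position: [0.5366, -0.2066, 0.2463]
tool_rot: [-3.141, -0.0, 0.35]
force: [4.4, 3.6, -2.6]
grip_width: 0.0333
8.9 [ 0.5366 -0.2066  0.2463] [-180.   -0.   20.] F [ 4.4  3.6 -2.6] M [ 0.83 -0.98  0.03] 0.0333 j7 -0.353
```

```bash
python3 -m crank '{"travel":[[0.03,0.03,0.01],[0.05,0.05,0.03],[0.05,0.06,0.06],[0.05,0.06,0.08],[0.05,0.06,0.08]],"rot":[[0,0,-4],[0,0,-8],[0,0,-12],[0,0,-16],[0,0,-16]]}'
python3 st.py
```

```text
clock: 9.4
position: [0.537, -0.2064, 0.2472]
tool_rot: [-3.142, -0.0, 0.07]
force: [4.6, 2.1, -2.8]
grip_width: 0.0332
9.4 [ 0.537  -0.2064  0.2472] [-180.   -0.    4.] F [ 4.6  2.1 -2.8] M [ 0.56 -1.04 -0.  ] 0.0332 j7 -0.578
```

```bash
python3 -m crank '{"travel":[[0.03,0.01,0.02],[0.06,0.02,0.04],[0.06,0.02,0.06],[0.06,0.02,0.08],[0.06,0.02,0.08]],"rot":[[0,0,-4],[0,0,-8],[0,0,-12],[0,0,-16],[0,0,-16]]}'
python3 st.py
python3 -m crank '{"travel":[[0.02,0.03,0.02],[0.03,0.04,0.04],[0.03,0.04,0.06],[0.03,0.04,0.08],[0.03,0.04,0.08]],"rot":[[0,0,-4],[0,0,-8],[0,0,-12],[0,0,-16],[0,0,-16]]}'
python3 st.py
```

```text
clock: 9.9
position: [0.5375, -0.2064, 0.248]
tool_rot: [3.141, -0.0, -0.209]
force: [4.5, 0.9, -2.1]
grip_width: 0.0337
9.9 [ 0.5375 -0.2064  0.248 ] [180.  -0. -12.] F [ 4.5  0.9 -2.1] M [ 0.17 -1.04  0.01] 0.0337 j7 -0.806
clock: 10.4
position: [0.5378, -0.2064, 0.249]
tool_rot: [3.141, -0.001, -0.489]
force: [5.4, -1.7, -1.7]
grip_width: 0.0336
10.4 [ 0.5378 -0.2064  0.249 ] [180.  -0. -28.] F [ 5.4 -1.7 -1.7] M [-0.36 -1.18  0.06] 0.0336 j7 -1.036
```

```bash
python3 -m crank '{"travel":[[0.03,-0.01,0.02],[0.07,-0.03,0.04],[0.07,-0.03,0.06],[0.07,-0.03,0.06]],"rot":[[0,0,-4],[0,0,-8],[0,0,-12],[0,0,-12]]}'
python3 st.py
python3 -m crank '{"travel":[[0.03,-0.02,0.02],[0.03,-0.03,0.04],[0.03,-0.03,0.06],[0.03,-0.03,0.06]],"rot":[[0,0,-4],[0,0,-8],[0,0,-12],[0,0,-12]]}'
python3 st.py
```

```text
clock: 10.8
position: [0.5382, -0.2066, 0.2494]
tool_rot: [3.141, 0.0, -0.698]
force: [3.6, -1.9, -2.0]
grip_width: 0.0337
10.8 [ 0.5382 -0.2066  0.2494] [180.   0. -40.] F [ 3.6 -1.9 -2. ] M [-0.35 -0.69  0.03] 0.0337 j7 -1.21
clock: 11.2
position: [0.5384, -0.2069, 0.25]
tool_rot: [3.141, -0.0, -0.908]
force: [1.5, -1.9, -1.7]
grip_width: 0.0333
11.2 [ 0.5384 -0.2069  0.25  ] [180.  -0. -52.] F [ 1.5 -1.9 -1.7] M [-0.46 -0.65 -0.07] 0.0333 j7 -1.386
```

```bash
python3 -m crank '{"travel":[[0.01,-0.01,0.02],[0.01,-0.02,0.04],[0.01,-0.02,0.06],[0.01,-0.02,0.06]],"rot":[[0,0,-4],[0,0,-8],[0,0,-12],[0,0,-12]]}'
python3 st.py
python3 -m crank '{"travel":[[0.01,-0.02,0.02],[0.01,-0.02,0.04],[0.01,-0.02,0.06],[0.01,-0.02,0.06]],"rot":[[0,0,-4],[0,0,-8],[0,0,-12],[0,0,-12]]}'
python3 st.py
python3 -m crank '{"travel":[[0,-0.02,0.02],[0,-0.02,0.04],[0,-0.02,0.06],[0,-0.02,0.06]],"rot":[[0,0,-4],[0,0,-8],[0,0,-12],[0,0,-12]]}'
python3 st.py
```

```text
clock: 11.6
position: [0.5386, -0.2071, 0.2507]
tool_rot: [3.141, -0.0, -1.117]
force: [3.0, -3.4, -1.9]
grip_width: 0.0332
11.6 [ 0.5386 -0.2071  0.2507] [180.  -0. -64.] F [ 3.  -3.4 -1.9] M [-0.76 -0.53  0.  ] 0.0332 j7 -1.564
clock: 12.0
position: [0.5386, -0.2074, 0.2513]
tool_rot: [3.141, -0.001, -1.327]
force: [2.3, -3.5, -1.2]
grip_width: 0.0334
12.0 [ 0.5386 -0.2074  0.2513] [180.  -0. -76.] F [ 2.3 -3.5 -1.2] M [-0.95 -0.47 -0.01] 0.0334 j7 -1.745
clock: 12.4
position: [0.5386, -0.2076, 0.2519]
tool_rot: [3.141, -0.001, -1.537]
force: [2.8, -4.9, 0.1]
grip_width: 0.0338
12.4 [ 0.5386 -0.2076  0.2519] [180.  -0. -88.] F [ 2.8 -4.9  0.1] M [-1.09 -0.47  0.01] 0.0338 j7 -1.93
```

```bash
python3 -m crank '{"travel":[[0.03,-0.05,0.05],[0.03,-0.05,0.1],[0.03,-0.05,0.1]],"rot":[[0,0,0],[0,0,0],[0,0,0]]}'
python3 st.py
python3 -m crank '{"travel":[[0,0,0.05],[0,0,0.1],[0,0,0.1]],"rot":[[0,0,0],[0,0,0],[0,0,0]]}'
python3 st.py
```

```text
clock: 12.7
position: [0.5389, -0.2077, 0.2529]
tool_rot: [3.141, 0.0, -1.538]
force: [-0.8, -2.0, -1.8]
grip_width: 0.0335
12.7 [ 0.5389 -0.2077  0.2529] [180.    0.  -88.1] F [-0.8 -2.  -1.8] M [-0.61  0.02 -0.  ] 0.0335 j7 -1.932
clock: 13.0
position: [0.539, -0.2074, 0.2539]
tool_rot: [3.141, 0.001, -1.539]
force: [-1.5, 0.4, -1.6]
grip_width: 0.0337
13.0 [ 0.539  -0.2074  0.2539] [180.    0.  -88.2] F [-1.5  0.4 -1.6] M [-0.02  0.44 -0.  ] 0.0337 j7 -1.934
```

The nut has turned 240° and now lifts freely; Fz is only its weight. Lifting straight up.

```bash
python3 -m crank '{"travel":[[0,0,0.1],[0,0,0.2],[0,0,0.3],[0,0,0.3]],"rot":[[0,0,0],[0,0,0],[0,0,0],[0,0,0]]}'
python3 st.py
python3 -m crank '{"travel":[[0,0,0.4],[0,0,0.8],[0,0,1.2],[0,0,1.6],[0,0,2.2],[0,0,3],[0,0,4],[0,0,5]],"rot":[[0,0,0],[0,0,0],[0,0,0],[0,0,0],[0,0,0],[0,0,0],[0,0,0],[0,0,0]]}'
python3 st.py
python3 -m crank '{"travel":[[0,0,2],[0,0,4],[0,0,6],[0,0,6]],"rot":[[0,0,8],[0,0,16],[0,0,24],[0,0,24]]}'
python3 - <<'E'
from h import *
im=bot.grab_frame('wrist')[...,::-1];cv2.imwrite('pics/w4.png',im)
m=bot.camera_model('wrist')
import pickle;pickle.dump((m,im),open('w4.pkl','wb'))
E
```

```text
clock: 13.4
position: [0.5392, -0.2076, 0.2571]
tool_rot: [-3.141, -0.0, -1.539]
force: [-0.5, -0.1, -0.9]
grip_width: 0.0334
13.4 [ 0.5392 -0.2076  0.2571] [-180.    -0.   -88.2] F [-0.5 -0.1 -0.9] M [ 0.07  0.21 -0.01] 0.0334 j7 -1.938
clock: 14.2
position: [0.5391, -0.2077, 0.3079]
tool_rot: [-3.141, -0.0, -1.54]
force: [-1.1, -0.1, -1.4]
grip_width: 0.0336
14.2 [ 0.5391 -0.2077  0.3079] [-180.    -0.   -88.2] F [-1.1 -0.1 -1.4] M [ 0.01 -0.02  0.02] 0.0336 j7 -1.999
clock: 14.6
position: [0.5393, -0.2084, 0.3699]
tool_rot: [-3.138, -0.002, -1.117]
force: [0.4, 0.2, -1.3]
grip_width: 0.0333
```

View pics/w4.png

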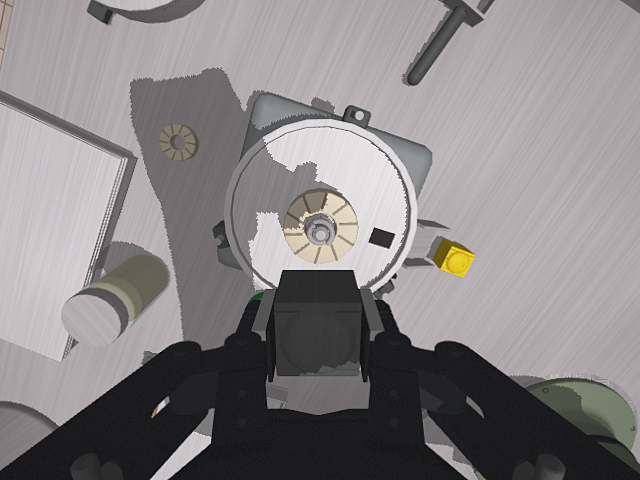

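The nut is off and in the jaws at (317,320). The burr is on the spindle, with the spindle top at (320,230), undisturbed. Carrying the nut to the tray.

```bash
python3 -m crank '{"travel":[[0,4,0],[0,8,0],[0,12,0],[0,16,0],[0,20,0],[0,24,0],[0,28,0],[0,32,0]],"rot":[[0,0,8],[0,0,16],[0,0,24],[0,0,32],[0,0,40],[0,0,48],[0,0,56],[0,0,64]]}'
python3 -m crank '{"travel":[[-0.5,3,0],[-1,6,0],[-1.5,9,0],[-2,12,0],[-2.5,15,0],[-3,17,0],[-3.6,19,0],[-3.6,19.7,0]],"rot":[[0,0,8],[0,0,16],[0,0,24],[0,0,32],[0,0,40],[0,0,48],[0,0,56],[0,0,64]]}'
python3 -m crank '{"travel":[[0,0,0],[0,0,0],[0,0,0],[0,0,0],[0,0,0],[0,0,0]],"rot":[[0,0,8],[0,0,16],[0,0,24],[0,0,32],[0,0,34],[0,0,34]]}'
python3 st.py
python3 - <<'E'
from h import *
im=bot.grab_frame('wrist')[...,::-1];cv2.imwrite('pics/w5.png',im)
m=bot.camera_model('wrist')
im2=bot.grab_frame('top')[...,::-1];cv2.imwrite('pics/t5.png',im2)
import pickle;pickle.dump((m,im),open('w5.pkl','wb'))
E
```

```text
clock: 15.45
position: [0.5385, 0.1143, 0.3662]
tool_rot: [3.141, 0.001, -0.001]
force: [0.7, -0.4, -2.2]
grip_width: 0.0334
clock: 16.25
position: [0.5018, 0.3117, 0.3656]
tool_rot: [-3.14, 0.002, 1.118]
force: [0.6, -0.4, -1.8]
grip_width: 0.0336
clock: 16.85
position: [0.503, 0.3092, 0.3663]
tool_rot: [-3.141, 0.0, 1.703]
force: [0.3, -0.6, -1.0]
grip_width: 0.0333
16.85 [0.503  0.3092 0.3663] [-179.9    0.    97.6] F [ 0.3 -0.6 -1. ] M [ 0.04 -0.01  0.07] 0.0333 j7 -0.188
```

View pics/w5.png

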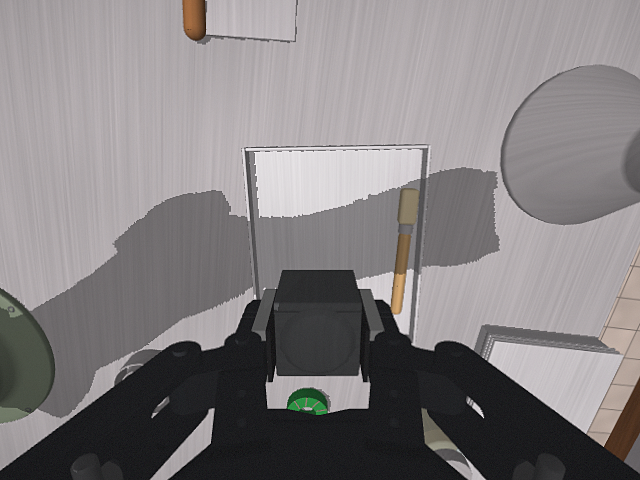

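Run:
```python
from h import *
import pickle
m,im=pickle.load(open('w5.pkl','rb'))
X=onz(m,[245,430,415],[149,146,340],.028)
print(X.round(4)); d=X[1]-X[0];print(np.hypot(*d[:2]),np.rad2deg(np.arctan2(d[1],d[0])))
a=np.arctan2(d[1],d[0]);ex=np.array([np.cos(a),np.sin(a)]);ey=np.array([-ex[1],ex[0]])
print('centre',(X[0]+X[1])[:2]/2-ey*.135)
print('brush',onz(m,[410,397],[190,313],.02).round(4))
```

```text
[[0.4117 0.356  0.028 ]
 [0.6234 0.3872 0.028 ]
 [0.6622 0.1302 0.028 ]]
0.2139931986702987 8.38259885391188
centre [0.5372399  0.23800283]
brush [[0.6134 0.3329 0.02  ]
 [0.6315 0.1643 0.02  ]]
```

```bash
python3 -m crank '{"travel":[[0,0,-4],[0,0,-8.5],[0,0,-13],[0,0,-17.5],[0,0,-21.5],[0,0,-24.5],[0,0,-26.5],[0,0,-27.5]],"rot":[[0,0,0],[0,0,0],[0,0,0],[0,0,0],[0,0,0],[0,0,0],[0,0,0],[0,0,0]]}'
python3 -m crank '{"travel":[[0,0,-0.1],[0,0,-0.2],[0,0,-0.3],[0,0,-0.3]],"rot":[[0,0,0],[0,0,0],[0,0,0],[0,0,0]]}'
python3 st.py
python3 -m crank '{"travel":[[0,0,-0.05],[0,0,-0.1],[0,0,-0.15],[0,0,-0.15]],"rot":[[0,0,0],[0,0,0],[0,0,0],[0,0,0]]}'
python3 st.py
```

```text
clock: 17.75
position: [0.5025, 0.3089, 0.0899]
tool_rot: [-3.14, 0.002, 1.704]
force: [-0.7, 1.0, -1.2]
grip_width: 0.0336
clock: 18.15
position: [0.5034, 0.3097, 0.0897]
tool_rot: [3.141, -0.001, 1.707]
force: [-0.5, 0.0, -1.4]
grip_width: 0.0336
18.15 [0.5034 0.3097 0.0897] [179.9  -0.   97.8] F [-0.5  0.  -1.4] M [ 0.01 -0.02  0.06] 0.0336 j7 0.026
clock: 18.55
position: [0.5031, 0.3094, 0.0874]
tool_rot: [-3.141, 0.0, 1.707]
force: [-0.0, -0.5, -1.1]
grip_width: 0.0332
18.55 [0.5031 0.3094 0.0874] [-180.     0.    97.8] F [-0.  -0.5 -1.1] M [ 0.01 -0.03  0.01] 0.0332 j7 0.027
```

```bash
python3 -m crank '{"travel":[[0,0,-0.05],[0,0,-0.1],[0,0,-0.1]],"rot":[[0,0,0],[0,0,0],[0,0,0]]}'
python3 st.py
python3 -m crank '{"travel":[[0,0,-0.05],[0,0,-0.1],[0,0,-0.1]],"rot":[[0,0,0],[0,0,0],[0,0,0]]}'
python3 st.py
```

```text
clock: 18.85
position: [0.5031, 0.3094, 0.0863]
tool_rot: [-3.141, 0.0, 1.707]
force: [0.2, 0.4, -1.5]
grip_width: 0.034
18.85 [0.5031 0.3094 0.0863] [-180.     0.    97.8] F [ 0.2  0.4 -1.5] M [0.03 0.02 0.02] 0.034 j7 0.028
clock: 19.15
position: [0.5031, 0.3094, 0.0853]
tool_rot: [-3.141, 0.0, 1.707]
force: [0.7, -0.7, -1.5]
grip_width: 0.0333
19.15 [0.5031 0.3094 0.0853] [-180.     0.    97.8] F [ 0.7 -0.7 -1.5] M [-0.01  0.01 -0.  ] 0.0333 j7 0.029
```

```bash
python3 -m crank '{"travel":[[0,0,-0.05],[0,0,-0.1],[0,0,-0.1]],"rot":[[0,0,0],[0,0,0],[0,0,0]]}'
python3 st.py
python3 -m crank '{"travel":[[0,0,-0.03],[0,0,-0.06],[0,0,-0.06]],"rot":[[0,0,0],[0,0,0],[0,0,0]]}'
python3 st.py
```

```text
clock: 19.45
position: [0.5031, 0.3094, 0.0845]
tool_rot: [-3.142, -0.0, 1.707]
force: [-1.8, -1.7, 2.9]
grip_width: 0.0336
19.45 [0.5031 0.3094 0.0845] [-180.    -0.    97.8] F [-1.8 -1.7  2.9] M [-0.1   0.22  0.09] 0.0336 j7 0.03
clock: 19.75
position: [0.5032, 0.3094, 0.0845]
tool_rot: [3.142, -0.001, 1.707]
force: [-4.1, -2.2, 15.9]
grip_width: 0.0333
19.75 [0.5032 0.3094 0.0845] [180.   -0.   97.8] F [-4.1 -2.2 15.9] M [-0.41  1.1  -0.02] 0.0333 j7 0.03
```

The nut is on the tray floor. Easing off, opening, rising.

```bash
python3 -m crank '{"travel":[[0,0,0.06],[0,0,0.06]],"rot":[[0,0,0],[0,0,0]]}'
python3 -m crank '{"travel":[[0,0,0],[0,0,0],[0,0,0],[0,0,0]],"rot":[[0,0,0],[0,0,0],[0,0,0],[0,0,0]]}' 0.1
python3 st.py
python3 -m crank '{"travel":[[0,0,1],[0,0,2.5],[0,0,5],[0,0,9],[0,0,13.5],[0,0,18],[0,0,22.5],[0,0,27]],"rot":[[0,0,0],[0,0,0],[0,0,0],[0,0,0],[0,0,0],[0,0,0],[0,0,0],[0,0,0]]}'
python3 - <<'E'
from h import *
im=bot.grab_frame('wrist')[...,::-1];cv2.imwrite('pics/w6.png',im)
E
```

```text
clock: 19.95
position: [0.5032, 0.3094, 0.0845]
tool_rot: [3.141, -0.0, 1.707]
force: [-2.1, 0.0, 5.4]
grip_width: 0.0332
clock: 20.35
position: [0.5031, 0.3094, 0.0843]
tool_rot: [-3.142, 0.0, 1.707]
force: [0.9, 0.2, 0.5]
grip_width: 0.0471
20.35 [0.5031 0.3094 0.0843] [-180.     0.    97.8] F [0.9 0.2 0.5] M [ 0.   -0.06 -0.01] 0.0471 j7 0.03
clock: 21.15
position: [0.5027, 0.3087, 0.3577]
tool_rot: [3.141, -0.001, 1.706]
force: [0.3, 0.4, 0.1]
grip_width: 0.0471
```

View pics/w6.png

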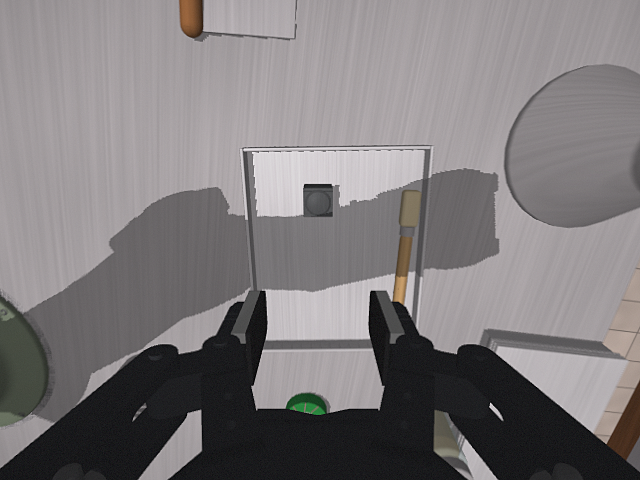

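```bash
python3 -m crank '{"travel":[[0.5,-3,0],[1,-7,0],[1.5,-12,0],[2,-17,0],[2.5,-22,0],[3,-27,0],[3.4,-32,0],[3.4,-37,0]],"rot":[[0,0,0],[0,0,0],[0,0,0],[0,0,0],[0,0,0],[0,0,0],[0,0,0],[0,0,0]]}' 1 30
python3 -m crank '{"travel":[[0,-5,0],[0,-9,0],[0,-12,0],[0,-14,0],[0,-14.6,0],[0,-14.6,0],[0,-14.6,0]],"rot":[[0,0,0],[0,0,0],[0,0,0],[0,0,0],[0,0,0],[0,0,0],[0,0,0]]}'
python3 st.py
python3 - <<'E'
from h import *
m=bot.camera_model('wrist')
im=bot.grab_frame('wrist');cv2.imwrite('pics/w7z.png',cv2.resize(im[150:330,200:440,::-1],(800,600),interpolation=cv2.INTER_CUBIC))
r=bot.silhouettes('wrist','burr_center')
im2=bot.grab_frame('side')
import pickle;pickle.dump((m,im,r,im2),open('w7.pkl','wb'))
for d in r: print(d['conf'],np.round(d['box'],1),d['pixels'].sum())
E
```

```text
clock: 22.0
position: [0.5368, -0.0616, 0.3556]
tool_rot: [3.14, -0.0, 1.707]
force: [1.5, -0.2, 0.2]
grip_width: 0.0853
clock: 22.7
position: [0.5372, -0.2044, 0.3547]
tool_rot: [3.141, -0.001, 1.708]
force: [0.3, 0.4, -0.2]
grip_width: 0.0851
22.7 [ 0.5372 -0.2044  0.3547] [180.   -0.   97.8] F [ 0.3  0.4 -0.2] M [0.05 0.   0.  ] 0.0851 j7 0.751
0.92 [316.6 233.5  81.6  76.8] 4055
0.88 [335.6  32.1  61.2  64.2] 2867
0.72 [465.  207.7  41.   35.6] 995
```

View pics/w7z.png

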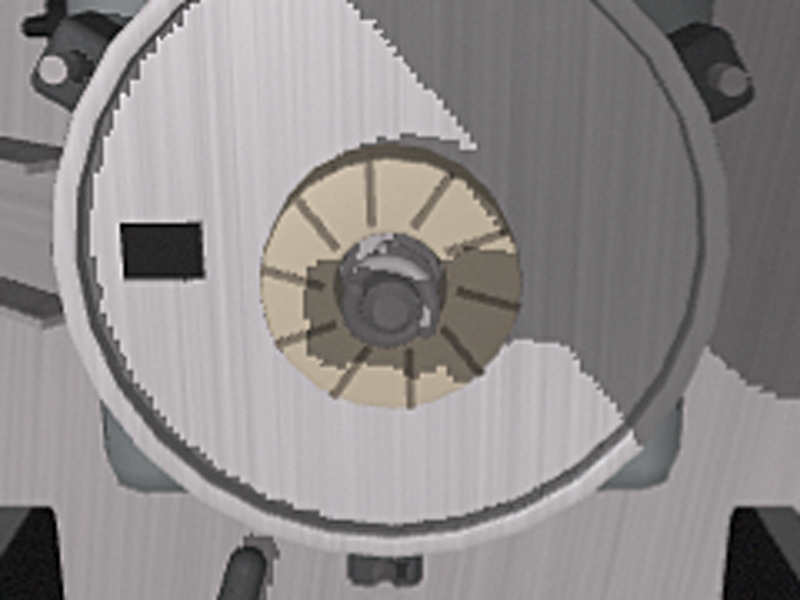

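Run:
```python
from h import *
import pickle
from scipy.optimize import minimize
m,im,r,_=pickle.load(open('w7.pkl','rb'))
k=r[0]['pixels'].astype(np.uint8)
k=cv2.morphologyEx(k,cv2.MORPH_CLOSE,np.ones((25,25)))>0
t=np.linspace(0,2*np.pi,64,endpoint=False)
def mask(x,y,z0=.139,h=.022,R=.032):
    P=np.array([(x+R*np.cos(a),y+R*np.sin(a),z) for z in(z0,z0+h) for a in t])
    hull=cv2.convexHull((proj(m,P)*16).round().astype(np.int32));q=np.zeros((480,640),np.uint8);cv2.fillConvexPoly(q,hull,1,shift=4);return q>0
c=lambda q:1-(mask(*q/100)&k).sum()/(mask(*q/100)|k).sum()
s=minimize(c,[53.65,-20.65],method='Nelder-Mead',options=dict(initial_simplex=[[53.65,-20.65],[54.1,-20.65],[53.65,-20.2]]))
print('burr',s.x/100,s.fun)
c=mask(*s.x/100); o=im[...,::-1].copy(); 
# manual top circle points from zoom
p=np.array([(262,275),(521,280),(395,408),(320,387),(480,372)])/3.3333+[200,150]
X=onz(m,p[:,0],p[:,1],.161)[:,:2]
q=least_squares(lambda q:np.hypot(*(X-q[:2]).T)-q[2],[.535,-.208,.032]);print('burr man',q.x.round(4),q.fun.round(4))
p=np.array([(360,302),(432,303)])/3.333+[200,150]
print('spindle',onz(m,[(391/3.333)+200],[(307/3.333)+150],.180))
p=np.array([(53,235),(728,235),(390,553),(250,520),(540,520)])/3.3333+[200,150]
X=onz(m,p[:,0],p[:,1],.134)[:,:2]
q=least_squares(lambda q:np.hypot(*(X-q[:2]).T)-.09,[.535,-.208]);print('rim',q.x.round(4),q.fun.round(4))
tr=np.array(m['R']);print(tr[0])
```

```text
burr [ 0.53680206 -0.20754274] 0.04117073170731711
burr man [ 0.5371 -0.2071  0.0313] [-0.0001  0.0001  0.0002 -0.     -0.0003]
spindle [[ 0.53691851 -0.20580447  0.18      ]]
rim [ 0.537  -0.2052] [-0.0008 -0.0012  0.0003 -0.0007  0.0003]
[9.90806822e-01 1.35282841e-01 6.27854665e-04]
```

```bash
python3 -m crank '{"travel":[[0,-0.15,-3],[0,-0.25,-6],[0,-0.25,-9],[0,-0.25,-11.5],[0,-0.25,-13],[0,-0.25,-14],[0,-0.25,-14.4],[0,-0.25,-14.4]],"rot":[[0,0,0],[0,0,0],[0,0,0],[0,0,0],[0,0,0],[0,0,0],[0,0,0],[0,0,0]]}' 1 20
python3 -m crank '{"travel":[[0,0,-0.5],[0,0,-1],[0,0,-1]],"rot":[[0,0,0],[0,0,0],[0,0,0]]}' 0.75
python3 st.py
python3 - <<'E'
from h import *
im=bot.grab_frame('wrist')[...,::-1]
g=cv2.convertScaleAbs(cv2.resize(im[210:390,197:437],(800,600),interpolation=cv2.INTER_CUBIC),alpha=1.4,beta=0)
cv2.imwrite('pics/w8z.png',g)
E
```

```text
clock: 23.65
position: [0.5373, -0.2079, 0.2107]
tool_rot: [3.141, 0.0, 1.707]
force: [-1.1, -0.1, -0.0]
grip_width: 0.0855
clock: 23.95
position: [0.537, -0.2078, 0.2001]
tool_rot: [-3.141, -0.0, 1.707]
force: [-0.5, 0.2, 0.2]
grip_width: 0.0749
23.95 [ 0.537  -0.2078  0.2001] [-180.    -0.    97.8] F [-0.5  0.2  0.2] M [0.05 0.01 0.02] 0.0749 j7 0.883
```

View pics/w8z.png

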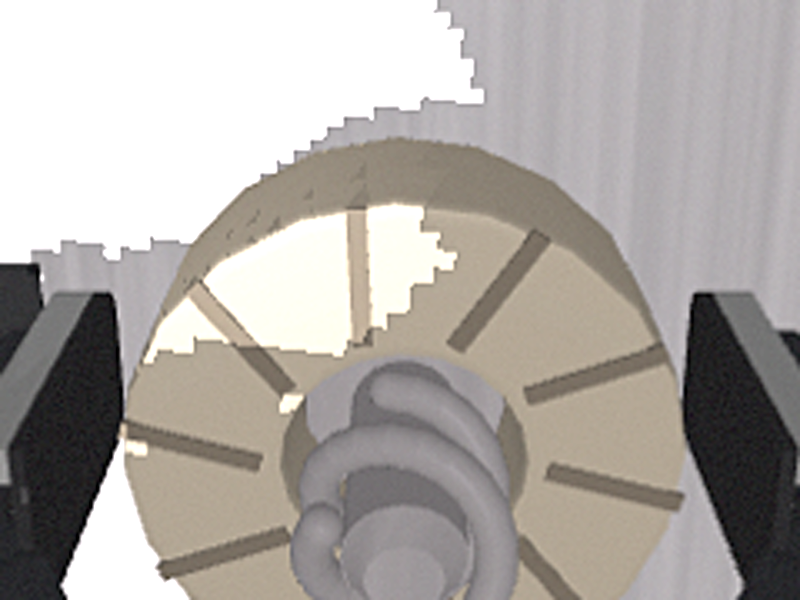

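Well centred: burr edges at 125 and 685 in the zoomed picture, pads at 115 and 692. Closing on the burr.

```bash
python3 -m crank '{"travel":[[0,0.05,0],[0,0.05,0],[0,0.05,0],[0,0.05,0],[0,0.05,0]],"rot":[[0,0,0],[0,0,0],[0,0,0],[0,0,0],[0,0,0]]}' 0.4 20
python3 st.py
python3 -m crank '{"travel":[[0,0,0],[0,0,0]],"rot":[[0,0,0],[0,0,0]]}' 0.3 40
python3 st.py
python3 -m crank '{"travel":[[0,0,0.1],[0,0,0.2],[0,0,0.3],[0,0,0.3]],"rot":[[0,0,0],[0,0,0],[0,0,0],[0,0,0]]}'
python3 st.py
```

```text
clock: 24.5
position: [0.5372, -0.2077, 0.2006]
tool_rot: [3.141, 0.0, 1.707]
force: [0.3, -2.8, 4.1]
grip_width: 0.064
24.5 [ 0.5372 -0.2077  0.2006] [180.    0.   97.8] F [ 0.3 -2.8  4.1] M [-0.38  0.12 -0.02] 0.064 j7 0.882
clock: 24.7
position: [0.5372, -0.2076, 0.2005]
tool_rot: [3.141, 0.0, 1.707]
force: [0.2, -3.6, 4.1]
grip_width: 0.0636
24.7 [ 0.5372 -0.2076  0.2005] [180.    0.   97.8] F [ 0.2 -3.6  4.1] M [-0.56 -0.   -0.04] 0.0636 j7 0.883
clock: 25.1
position: [0.5371, -0.2072, 0.2033]
tool_rot: [-3.141, -0.0, 1.707]
force: [-0.1, 0.4, -3.3]
grip_width: 0.0635
25.1 [ 0.5371 -0.2072  0.2033] [-180.    -0.    97.8] F [-0.1  0.4 -3.3] M [-0.01 -0.03 -0.03] 0.0635 j7 0.88
```

```bash
python3 -m crank '{"travel":[[0,0,0.3],[0,0,0.6],[0,0,0.9],[0,0,1.2],[0,0,1.2]],"rot":[[0,0,0],[0,0,0],[0,0,0],[0,0,0],[0,0,0]]}'
python3 st.py
python3 -m crank '{"travel":[[0,0,0.4],[0,0,0.8],[0,0,1.2],[0,0,1.6],[0,0,2],[0,0,2.4],[0,0,2.4]],"rot":[[0,0,0],[0,0,0],[0,0,0],[0,0,0],[0,0,0],[0,0,0],[0,0,0]]}'
python3 st.py
python3 -m crank '{"travel":[[0,0,0.5],[0,0,1.2],[0,0,2.4],[0,0,4],[0,0,6],[0,0,8],[0,0,10],[0,0,11]],"rot":[[0,0,0],[0,0,0],[0,0,0],[0,0,0],[0,0,0],[0,0,0],[0,0,0],[0,0,0]]}'
python3 st.py
```

```text
clock: 25.6
position: [0.5373, -0.2075, 0.2159]
tool_rot: [3.141, 0.0, 1.707]
force: [0.4, -0.2, -2.3]
grip_width: 0.0637
25.6 [ 0.5373 -0.2075  0.2159] [180.    0.   97.8] F [ 0.4 -0.2 -2.3] M [-0.   -0.    0.02] 0.0637 j7 0.869
clock: 26.3
position: [0.5373, -0.2076, 0.2399]
tool_rot: [3.141, 0.0, 1.707]
force: [0.1, -0.5, -2.8]
grip_width: 0.0642
26.3 [ 0.5373 -0.2076  0.2399] [180.    0.   97.8] F [ 0.1 -0.5 -2.8] M [ 0.05  0.05 -0.06] 0.0642 j7 0.849
clock: 27.1
position: [0.5373, -0.2078, 0.3517]
tool_rot: [3.14, 0.001, 1.707]
force: [0.6, -0.8, -2.5]
grip_width: 0.0636
27.1 [ 0.5373 -0.2078  0.3517] [179.9   0.   97.8] F [ 0.6 -0.8 -2.5] M [-0.05 -0.03 -0.02] 0.0636 j7 0.76
```

```bash
python3 -m crank '{"travel":[[0,3,0],[0,7,0],[0,11.5,0],[-0.5,16,0],[-1,20.5,0],[-1.5,25,0],[-1.7,29.5,0],[-1.7,33.5,0]],"rot":[[0,0,0],[0,0,0],[0,0,0],[0,0,0],[0,0,0],[0,0,0],[0,0,0],[0,0,0]]}'
python3 -m crank '{"travel":[[0,3,0],[0,5,0],[0,5.8,0],[0,5.8,0],[0,5.8,0]],"rot":[[0,0,0],[0,0,0],[0,0,0],[0,0,0],[0,0,0]]}'
python3 st.py
python3 - <<'E'
from h import *
im=bot.grab_frame('wrist')[...,::-1];cv2.imwrite('pics/w9.png',im)
E
```

```text
clock: 27.9
position: [0.5194, 0.1299, 0.3497]
tool_rot: [3.142, -0.001, 1.708]
force: [0.9, -1.1, -0.5]
grip_width: 0.0638
clock: 28.4
position: [0.5202, 0.1843, 0.3495]
tool_rot: [-3.142, 0.0, 1.706]
force: [0.7, -1.1, -2.5]
grip_width: 0.0637
28.4 [0.5202 0.1843 0.3495] [-180.     0.    97.7] F [ 0.7 -1.1 -2.5] M [-0.01  0.06  0.01] 0.0637 j7 0.03
```

View pics/w9.png

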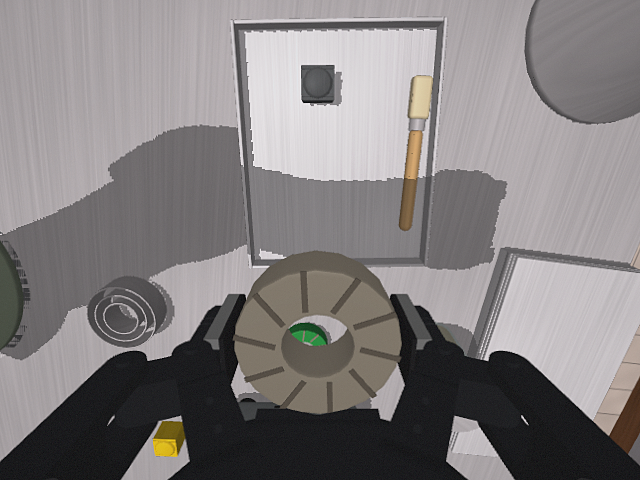

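Run:
```python
from h import *
im=cv2.imread('pics/w9.png')
g=cv2.convertScaleAbs(cv2.resize(im[260:410,200:440],(800,500),interpolation=cv2.INTER_CUBIC),alpha=1.8,beta=10)
cv2.imwrite('pics/w9z.png',g)
```

```text
(no output)
```

View pics/w9z.png

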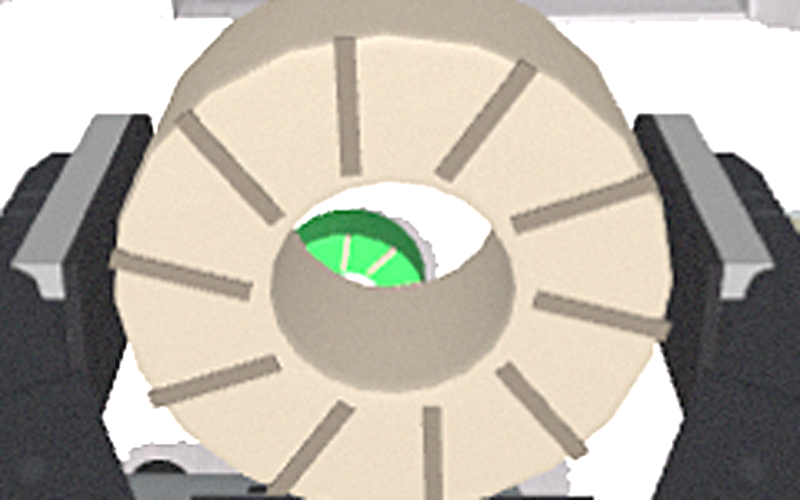

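The fingertips sit about level with the burr's underside, possibly 1–3 mm below. I'll lower it and read from the contact height which one touches first.

```bash
python3 -m crank '{"travel":[[0,0,-4],[0,0,-8.5],[0,0,-13],[0,0,-17.5],[0,0,-21.5],[0,0,-24.5],[0,0,-26],[0,0,-27]],"rot":[[0,0,0],[0,0,0],[0,0,0],[0,0,0],[0,0,0],[0,0,0],[0,0,0],[0,0,0]]}'
python3 -m crank '{"travel":[[0,0,-0.1],[0,0,-0.2],[0,0,-0.3],[0,0,-0.4],[0,0,-0.4]],"rot":[[0,0,0],[0,0,0],[0,0,0],[0,0,0],[0,0,0]]}'
python3 st.py
python3 -m crank '{"travel":[[0,0,-0.05],[0,0,-0.1],[0,0,-0.1]],"rot":[[0,0,0],[0,0,0],[0,0,0]]}'
python3 st.py
```

```text
clock: 29.25
position: [0.5204, 0.1846, 0.0789]
tool_rot: [-3.141, 0.0, 1.706]
force: [-0.1, -0.3, -2.4]
grip_width: 0.0638
clock: 29.75
position: [0.5202, 0.1857, 0.0758]
tool_rot: [3.141, -0.0, 1.707]
force: [-0.3, -0.2, -2.4]
grip_width: 0.0636
29.75 [0.5202 0.1857 0.0758] [180.   -0.   97.8] F [-0.3 -0.2 -2.4] M [ 0.02 -0.03  0.01] 0.0636 j7 0.287
clock: 30.05
position: [0.5201, 0.1855, 0.0744]
tool_rot: [-3.142, 0.0, 1.707]
force: [1.0, -0.7, -1.5]
grip_width: 0.0639
30.05 [0.5201 0.1855 0.0744] [-180.     0.    97.8] F [ 1.  -0.7 -1.5] M [0.03 0.05 0.05] 0.0639 j7 0.287
```

```bash
for i in 1 2; do python3 st.py >/dev/null; done
python3 -m crank '{"travel":[[0,0,-0.1],[0,0,-0.2],[0,0,-0.3],[0,0,-0.3]],"rot":[[0,0,0],[0,0,0],[0,0,0],[0,0,0]]}'
python3 -m crank '{"travel":[[0,0,-0.05],[0,0,-0.1],[0,0,-0.1]],"rot":[[0,0,0],[0,0,0],[0,0,0]]}'
python3 st.py
```

```text
clock: 30.45
position: [0.52, 0.1855, 0.0712]
tool_rot: [-3.141, 0.0, 1.707]
force: [-0.6, 0.8, -1.4]
grip_width: 0.0635
clock: 30.75
position: [0.5202, 0.1855, 0.0708]
tool_rot: [3.142, -0.0, 1.707]
force: [-2.1, -0.7, 7.3]
grip_width: 0.0637
30.75 [0.5202 0.1855 0.0708] [180.   -0.   97.8] F [-2.1 -0.7  7.3] M [-0.14  0.54 -0.05] 0.0637 j7 0.291
```

```bash
python3 -m crank '{"travel":[[0,0,-0.05],[0,0,-0.05]],"rot":[[0,0,0],[0,0,0]]}'
python3 st.py
```

```text
clock: 30.95
position: [0.5202, 0.1855, 0.0707]
tool_rot: [3.141, -0.001, 1.707]
force: [-5.9, -0.2, 18.3]
grip_width: 0.064
30.95 [0.5202 0.1855 0.0707] [180.   -0.   97.8] F [-5.9 -0.2 18.3] M [-0.26  1.26  0.05] 0.064 j7 0.291
```

Contact came at TCP 0.0708, 66.8 mm below the TCP. The burr's underside is only about 62–64 mm below, so it's the fingertips that touched, and releasing here would drop the burr a few mm. I'll take it back onto the spindle and regrip about 8 mm higher.

```bash
python3 -m crank '{"travel":[[0,0,0.5],[0,0,2],[0,0,5],[0,0,9.5],[0,0,14],[0,0,18.5],[0,0,23],[0,0,26]],"rot":[[0,0,0],[0,0,0],[0,0,0],[0,0,0],[0,0,0],[0,0,0],[0,0,0],[0,0,0]]}'
python3 -m crank '{"travel":[[0,-3,0],[0,-7.5,0],[0.5,-12,0],[1,-16.5,0],[1.5,-21,0],[1.7,-25.5,0],[1.7,-30,0],[1.7,-34,0]],"rot":[[0,0,0],[0,0,0],[0,0,0],[0,0,0],[0,0,0],[0,0,0],[0,0,0],[0,0,0]]}'
python3 -m crank '{"travel":[[0,-3,-1],[0,-5,-2],[0,-5.3,-4],[0,-5.3,-6],[0,-5.3,-7],[0,-5.3,-7],[0,-5.3,-7]],"rot":[[0,0,0],[0,0,0],[0,0,0],[0,0,0],[0,0,0],[0,0,0],[0,0,0]]}'
python3 st.py
python3 - <<'E'
from h import *
im=bot.grab_frame('wrist')[...,::-1]
g=cv2.convertScaleAbs(cv2.resize(im[210:420,177:457],(800,600),interpolation=cv2.INTER_CUBIC),alpha=1.5,beta=0)
cv2.imwrite('pics/w10z.png',g)
E
```

```text
clock: 31.75
position: [0.5202, 0.185, 0.3337]
tool_rot: [3.139, -0.001, 1.706]
force: [0.6, 0.2, -1.9]
grip_width: 0.0639
clock: 32.55
position: [0.5364, -0.1568, 0.3309]
tool_rot: [3.141, 0.0, 1.706]
force: [0.7, 0.9, -1.8]
grip_width: 0.0633
clock: 33.25
position: [0.5373, -0.2075, 0.2608]
tool_rot: [3.141, 0.0, 1.707]
force: [0.6, 0.5, -1.1]
grip_width: 0.0638
33.25 [ 0.5373 -0.2075  0.2608] [180.    0.   97.8] F [ 0.6  0.5 -1.1] M [ 0.   -0.03  0.01] 0.0638 j7 0.833
```

View pics/w10z.png

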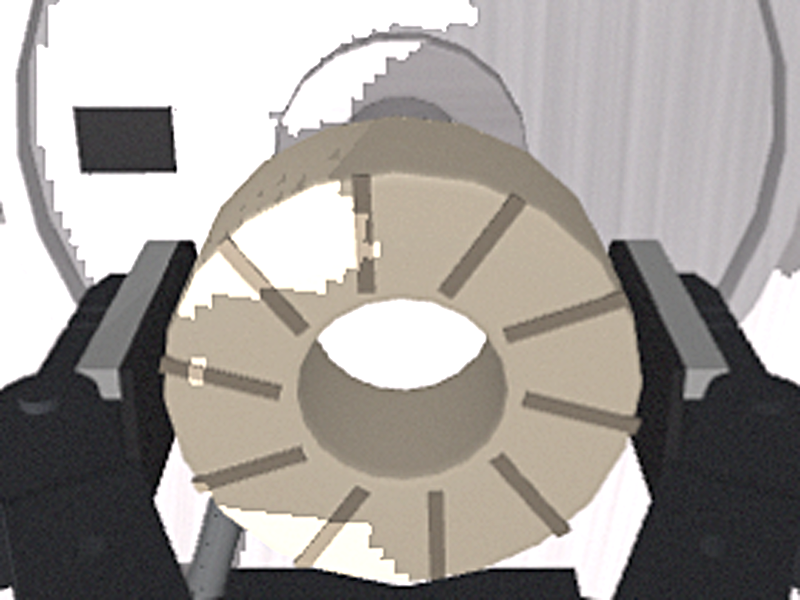

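```bash
python3 -m crank '{"travel":[[0,0,-0.5],[0,0,-1],[0,0,-1.5],[0,0,-2],[0,0,-2]],"rot":[[0,0,0],[0,0,0],[0,0,0],[0,0,0],[0,0,0]]}'
python3 st.py
python3 -m crank '{"travel":[[0,0,-0.4],[0,0,-0.8],[0,0,-1.2],[0,0,-1.6],[0,0,-2],[0,0,-2.3],[0,0,-2.6],[0,0,-2.6]],"rot":[[0,0,0],[0,0,0],[0,0,0],[0,0,0],[0,0,0],[0,0,0],[0,0,0],[0,0,0]]}'
python3 st.py
```

```text
clock: 33.8
position: [0.5369, -0.2073, 0.2391]
tool_rot: [-3.141, -0.0, 1.707]
force: [-0.6, -0.3, -2.8]
grip_width: 0.0636
33.8 [ 0.5369 -0.2073  0.2391] [-179.9   -0.    97.8] F [-0.6 -0.3 -2.8] M [ 0.01  0.02 -0.01] 0.0636 j7 0.851
clock: 34.6
position: [0.537, -0.2074, 0.2135]
tool_rot: [-3.141, -0.0, 1.707]
force: [-0.6, 0.5, -2.5]
grip_width: 0.0636
34.6 [ 0.537  -0.2074  0.2135] [-180.    -0.    97.8] F [-0.6  0.5 -2.5] M [ 0.07 -0.02 -0.02] 0.0636 j7 0.873
```

```bash
python3 -m crank '{"travel":[[0,0,-0.3],[0,0,-0.6],[0,0,-0.9],[0,0,-1.1],[0,0,-1.2],[0,0,-1.2]],"rot":[[0,0,0],[0,0,0],[0,0,0],[0,0,0],[0,0,0],[0,0,0]]}'
python3 st.py
python3 -m crank '{"travel":[[0,0,-0.05],[0,0,-0.1],[0,0,-0.1]],"rot":[[0,0,0],[0,0,0],[0,0,0]]}'
python3 st.py
```

```text
clock: 35.2
position: [0.5371, -0.2075, 0.2018]
tool_rot: [-3.141, -0.0, 1.707]
force: [-0.1, -0.5, -1.2]
grip_width: 0.0639
35.2 [ 0.5371 -0.2075  0.2018] [-180.    -0.    97.8] F [-0.1 -0.5 -1.2] M [ 0.01 -0.   -0.02] 0.0639 j7 0.884
clock: 35.5
position: [0.5372, -0.2075, 0.2011]
tool_rot: [3.141, -0.0, 1.707]
force: [-0.3, 0.8, 1.9]
grip_width: 0.0638
35.5 [ 0.5372 -0.2075  0.2011] [180.   -0.   97.8] F [-0.3  0.8  1.9] M [0.11 0.22 0.01] 0.0638 j7 0.884
```

Seated on the carrier at TCP ≈ 0.2015, so the underside is about 62.4 mm below the TCP. The tips were indeed about 4.4 mm below the burr. Regripping 8 mm higher.

```bash
python3 -m crank '{"travel":[[0,0,0],[0,0,0],[0,0,0]],"rot":[[0,0,0],[0,0,0],[0,0,0]]}' 0.75
python3 -m crank '{"travel":[[0,0,0.3],[0,0,0.6],[0,0,0.8],[0,0,0.8]],"rot":[[0,0,0],[0,0,0],[0,0,0],[0,0,0]]}'
python3 st.py
python3 -m crank '{"travel":[[0,0,0],[0,0,0],[0,0,0],[0,0,0],[0,0,0]],"rot":[[0,0,0],[0,0,0],[0,0,0],[0,0,0],[0,0,0]]}' 0.4 20
python3 -m crank '{"travel":[[0,0,0],[0,0,0]],"rot":[[0,0,0],[0,0,0]]}' 0.3 40
python3 st.py
python3 -m crank '{"travel":[[0,0,0.1],[0,0,0.2],[0,0,0.3],[0,0,0.3]],"rot":[[0,0,0],[0,0,0],[0,0,0],[0,0,0]]}'
python3 st.py
```

```text
clock: 35.8
position: [0.5372, -0.2075, 0.2009]
tool_rot: [3.141, 0.0, 1.707]
force: [0.2, -0.6, 1.3]
grip_width: 0.0748
clock: 36.2
position: [0.5373, -0.2075, 0.2093]
tool_rot: [3.141, 0.0, 1.707]
force: [-0.0, 0.1, 0.3]
grip_width: 0.0749
36.2 [ 0.5373 -0.2075  0.2093] [180.    0.   97.8] F [-0.   0.1  0.3] M [ 0.01 -0.04 -0.01] 0.0749 j7 0.877
clock: 36.7
position: [0.5372, -0.2075, 0.2089]
tool_rot: [3.141, -0.0, 1.707]
force: [0.6, 0.0, 4.2]
grip_width: 0.0641
clock: 36.9
position: [0.5372, -0.2074, 0.2089]
tool_rot: [3.141, -0.0, 1.707]
force: [-0.6, 1.0, 4.1]
grip_width: 0.0635
36.9 [ 0.5372 -0.2074  0.2089] [180.   -0.   97.8] F [-0.6  1.   4.1] M [ 0.2  -0.08 -0.02] 0.0635 j7 0.877
clock: 37.3
position: [0.537, -0.2074, 0.2118]
tool_rot: [-3.141, -0.0, 1.707]
force: [0.2, 0.6, -1.3]
grip_width: 0.0634
37.3 [ 0.537  -0.2074  0.2118] [-180.    -0.    97.8] F [ 0.2  0.6 -1.3] M [-0.01 -0.01 -0.03] 0.0634 j7 0.875
```

```bash
python3 -m crank '{"travel":[[0,0,0.3],[0,0,0.7],[0,0,1.1],[0,0,1.5],[0,0,1.9],[0,0,2.3],[0,0,2.7],[0,0,2.7]],"rot":[[0,0,0],[0,0,0],[0,0,0],[0,0,0],[0,0,0],[0,0,0],[0,0,0],[0,0,0]]}'
python3 st.py
python3 -m crank '{"travel":[[0,0,0.5],[0,0,1],[0,0,2],[0,0,4],[0,0,6],[0,0,8],[0,0,10],[0,0,11]],"rot":[[0,0,0],[0,0,0],[0,0,0],[0,0,0],[0,0,0],[0,0,0],[0,0,0],[0,0,0]]}'
python3 st.py
```

```text
clock: 38.1
position: [0.5373, -0.2075, 0.2395]
tool_rot: [3.141, 0.0, 1.707]
force: [-0.3, -0.2, -2.3]
grip_width: 0.0629
38.1 [ 0.5373 -0.2075  0.2395] [180.    0.   97.8] F [-0.3 -0.2 -2.3] M [ 0.   -0.02 -0.  ] 0.0629 j7 0.851
clock: 38.9
position: [0.5373, -0.2078, 0.351]
tool_rot: [3.14, 0.001, 1.707]
force: [-0.3, 1.0, -2.0]
grip_width: 0.0634
38.9 [ 0.5373 -0.2078  0.351 ] [179.9   0.   97.8] F [-0.3  1.  -2. ] M [ 0.03 -0.02  0.03] 0.0634 j7 0.762
```

```bash
python3 -m crank '{"travel":[[0,3,0],[0,7,0],[0,11.5,0],[-0.5,16,0],[-1,20.5,0],[-1.5,25,0],[-1.7,29.5,0],[-1.7,33.5,0]],"rot":[[0,0,0],[0,0,0],[0,0,0],[0,0,0],[0,0,0],[0,0,0],[0,0,0],[0,0,0]]}'
python3 -m crank '{"travel":[[0,3,0],[0,5,0],[0,5.8,0],[0,5.8,0],[0,5.8,0]],"rot":[[0,0,0],[0,0,0],[0,0,0],[0,0,0],[0,0,0]]}'
python3 st.py
python3 -m crank '{"travel":[[0,0,-4],[0,0,-8.5],[0,0,-13],[0,0,-17.5],[0,0,-21.5],[0,0,-24],[0,0,-25.5],[0,0,-26.3]],"rot":[[0,0,0],[0,0,0],[0,0,0],[0,0,0],[0,0,0],[0,0,0],[0,0,0],[0,0,0]]}'
python3 -m crank '{"travel":[[0,0,-0.1],[0,0,-0.2],[0,0,-0.3],[0,0,-0.3],[0,0,-0.3]],"rot":[[0,0,0],[0,0,0],[0,0,0],[0,0,0],[0,0,0]]}'
python3 st.py
python3 - <<'E'
from h import *
im=bot.grab_frame('wrist')[...,::-1];cv2.imwrite('pics/w11.png',im)
E
```

```text
clock: 39.7
position: [0.5194, 0.1299, 0.349]
tool_rot: [-3.141, -0.001, 1.708]
force: [2.0, 0.7, -2.7]
grip_width: 0.0635
clock: 40.2
position: [0.5202, 0.1843, 0.349]
tool_rot: [-3.142, 0.0, 1.706]
force: [-0.6, -0.4, -1.9]
grip_width: 0.0631
40.2 [0.5202 0.1843 0.349 ] [-180.     0.    97.7] F [-0.6 -0.4 -1.9] M [-0.03 -0.04 -0.04] 0.0631 j7 0.033
clock: 41.0
position: [0.5203, 0.1845, 0.0853]
tool_rot: [-3.141, 0.001, 1.705]
force: [0.0, 0.4, -0.5]
grip_width: 0.0633
clock: 41.5
position: [0.5203, 0.1857, 0.0833]
tool_rot: [3.141, -0.0, 1.707]
force: [0.3, 1.0, -2.1]
grip_width: 0.0635
41.5 [0.5203 0.1857 0.0833] [180.   -0.   97.8] F [ 0.3  1.  -2.1] M [ 0.01 -0.02  0.02] 0.0635 j7 0.284
```

View pics/w11.png

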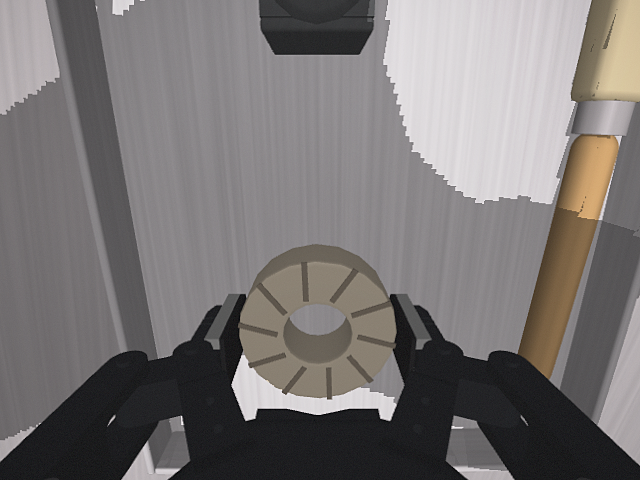

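The burr is level in the jaws, with the nut at (317,20) well away and the brush clear to the right. Lowering slowly to contact, expected at TCP ≈ 0.074.

```bash
python3 -m crank '{"travel":[[0,0,-0.2],[0,0,-0.4],[0,0,-0.6],[0,0,-0.7],[0,0,-0.7]],"rot":[[0,0,0],[0,0,0],[0,0,0],[0,0,0],[0,0,0]]}'
python3 -m crank '{"travel":[[0,0,-0.03],[0,0,-0.06],[0,0,-0.1],[0,0,-0.1]],"rot":[[0,0,0],[0,0,0],[0,0,0],[0,0,0]]}'
python3 -m crank '{"travel":[[0,0,-0.03],[0,0,-0.05],[0,0,-0.05]],"rot":[[0,0,0],[0,0,0],[0,0,0]]}'
```

```text
clock: 42.05
position: [0.52, 0.1855, 0.0757]
tool_rot: [-3.141, 0.0, 1.707]
force: [-0.4, 0.4, -3.2]
grip_width: 0.0631
clock: 42.45
position: [0.5201, 0.1855, 0.0749]
tool_rot: [-3.142, 0.0, 1.707]
force: [-0.2, -0.1, -2.5]
grip_width: 0.0634
clock: 42.75
position: [0.5201, 0.1855, 0.0746]
tool_rot: [3.142, -0.0, 1.707]
force: [-1.6, -0.7, 5.9]
grip_width: 0.0632
```

Contact at TCP 0.0746, so it's the burr that touches this time. Releasing.

```bash
python3 -m crank '{"travel":[[0,0,0],[0,0,0],[0,0,0],[0,0,0]],"rot":[[0,0,0],[0,0,0],[0,0,0],[0,0,0]]}' 0.6 20
python3 st.py
python3 -m crank '{"travel":[[0,0,0.3],[0,0,1],[0,0,2],[0,0,4],[0,0,7],[0,0,11],[0,0,15.5],[0,0,20]],"rot":[[0,0,0],[0,0,0],[0,0,0],[0,0,0],[0,0,0],[0,0,0],[0,0,0],[0,0,0]]}' 0.9
python3 -m crank '{"travel":[[0,-2,4],[0,-4,8],[0,-6,8],[0,-8,8],[0,-8,8]],"rot":[[0,0,0],[0,0,0],[0,0,0],[0,0,0],[0,0,0]]}'
python3 - <<'E'
from h import *
im=bot.grab_frame('wrist')[...,::-1];cv2.imwrite('pics/w12.png',im)
im=bot.grab_frame('side')[...,::-1];cv2.imwrite('pics/s12.png',im)
E
python3 st.py
```

```text
clock: 43.15
position: [0.5201, 0.1856, 0.0744]
tool_rot: [3.142, 0.0, 1.707]
force: [-0.4, -0.6, -0.6]
grip_width: 0.0684
43.15 [0.5201 0.1856 0.0744] [180.    0.   97.8] F [-0.4 -0.6 -0.6] M [-0.02 -0.02  0.02] 0.0684 j7 0.291
clock: 43.95
position: [0.5197, 0.1851, 0.2769]
tool_rot: [-3.142, 0.0, 1.706]
force: [1.3, 0.7, 0.9]
grip_width: 0.0813
clock: 44.45
position: [0.5198, 0.1028, 0.3557]
tool_rot: [3.141, -0.0, 1.703]
force: [0.5, 0.8, -0.2]
grip_width: 0.0809
44.55 [0.5199 0.1053 0.355 ] [180.   -0.   97.7] F [ 0.1  0.4 -0.1] M [ 0.02  0.03 -0.03] 0.0809 j7 0.163
```

View pics/w12.png

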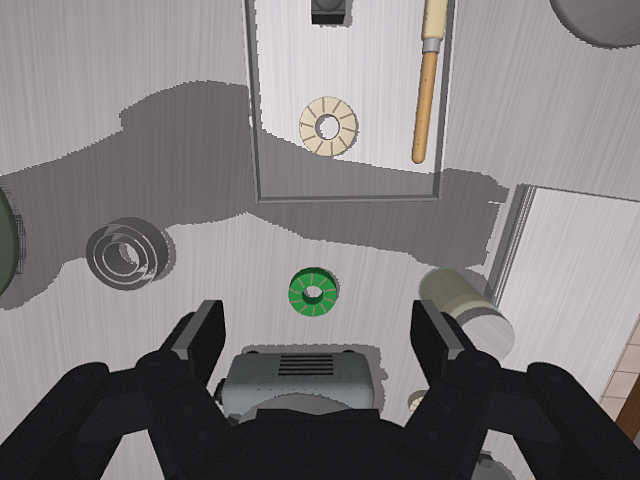

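View pics/s12.png

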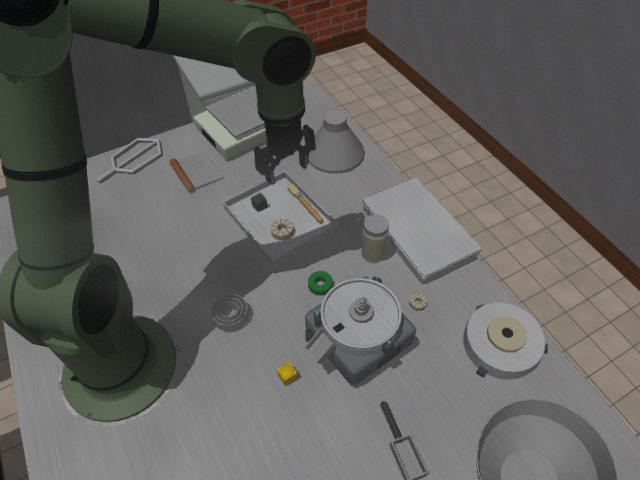

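The wrist picture shows the burr flat in the tray at (328,127) and the nut upright at (328,8), with the brush still along the side. In the side picture the spindle is bare at (362,308) and the jar, scoop and look-alikes are where they were. The arm is clear of everything.

Run:
```python
from workcell import bot
print(bot.job_done()); print(bot.observe()['clock'])
```

```text
the job is handed in; nothing more can be done
None
the job is handed in; nothing more can be done
```

The job is handed in, at about 44.6 s of the 72 s allowed. No verdict was reported.

- **Nut:** I turned it 240° clockwise from above, rising with the thread. At the end of each step the force read about 7 N or less; I did not log forces within a step. It then lifted freely and was set upright in the tray. While it was being set down, still gripped, it was pressed onto the tray floor with about 16 N.
- **Burr:** I lifted it off the spindle and carried it to the tray. The first approach touched the floor with the fingertips (about 18 N), which stood about 4 mm below the burr. Releasing there would have dropped it, so I put it back on the spindle, gripped it 8 mm higher and lifted it off again. The second time the burr itself touched first, at about 8 N, and I released it there.

The last wrist and side pictures show the burr lying flat, the nut upright beside it and the spindle bare. The brush, jar, scoop and look-alikes look unmoved in those pictures. I did not check the scraper separately. The gripper is open and touching nothing, with forces near zero.

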